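# Strip down the stacked power supply

### The arm

A 6-joint arm with a two-finger parallel gripper is mounted at the origin on the work surface. World frame = base frame: x ahead of the robot, y to its left, z up, the work surface at z = 0. Lengths are in m, angles in rad, forces in N, time in s.
With the tool pointing down it reaches from about 0.325 to 0.9 m from the base axis. Payload 6.1 kg.
Tool frame: the origin (TCP) lies between the finger pads; the fingertips stand ahead of it and the grasp point (between the pads) lies 11 mm behind it (manip.tip_extent is the z of the fingertips in the tool frame, in m); z points along the fingers, y is the direction in which the jaws open and shut (so a half turn about z gives the same grasp; the last joint's range is limited). The gripper opens to 85 mm and grips with 20 to 120 N. Pads are 22 mm wide; open, the fingers measure 114 mm over their backs; the gripper's body (76 mm by 85 mm) begins 54 mm behind the grasp point. The pads swing forward as they close: fully open they stand 13 mm farther back than shut.
Start: joints at [1.211, 0.22, 1.526, -0, 1.395, -0.126], TCP at [0.145, 0.608, 0.239] pointing down, gripper open.
Joint ranges: [-2.98, 2.98], [-0.91, 2.08], [0.09, 2.57], [-1.24, 4.39], [0.2, 2.65], [-2.68, 2.68]. Speed limits (rad/s): [2.57, 2.57, 3.01, 3.14, 3.14, 3.14].

### API

Orientations are given as a unit quaternion [x, y, z, w].
In Python, from plant import sensors, viewer, job, manip gives the robot as it stands. The module is installed in compiled form; this text tells all that it offers.
- The arm moves only by the tool send_rows, never from a script. Its argument "commands" is a list of rows, each an object with "jaw": the opening, from 0 (shut) to 1 (fully open); "xyz": the shift along the tool's x, y, z scaled (see below), a list of three; "rot": the turn, a rotation vector about the tool's x, y, z scaled (see below), a list of three. In form: [{"jaw": jaw, "xyz": [x, y, z], "rot": [wx, wy, wz]}, ...]. A call has 1 to 5 rows; each row is the pose to reach, as a shift and turn from the pose commanded when the call began, along the tool's axes at that moment; what a row does not reach only later rows make up. The controller multiplies each number of a shift by 0.6 m and each number of a turn by 90 degrees. A row lasts 1/10 s, in which the tool goes at most 50 mm and 8.59 degrees, less where a joint would pass 70% of its speed; a pose out of reach is approached as far as the arm can. A call with a number of a shift or a turn outside -1 to 1 is refused whole. A call with a gripper value outside its range is refused whole. The fingers move at their own pace and stop on an object; the grip force is fixed at half the most. Time passes only in rows, so rows that repeat a pose let the fingers close. It gives the time, the measured TCP pose, the force and the opening at its end, in the units of the state.
- sensors.sense(): the state, without advancing time (a new reading comes with each control period).
- viewer.camera(name): name is "scene" or "top" or "wrist"; returns (picture, depth): 384x512x3 uint8, red, green, blue; 384x512 float32, m along the optical axis (not along the pixel's ray), 0 where there is no reading.
- viewer.calibration(name): a dict with "fx", "fy", "cx", "cy" (pixels), "rvec" (rotation vector, rad) and "tvec" (3), from world to camera coordinates, as OpenCV has them. Camera axes: x right, y down, z forward; pixel columns grow to the right and rows downward; lengths in m; the calibration is good to about 2 mm. A picture is of the moment at which its call begins: read the wrist's pose just before it. calibration takes no time and is no camera call; for the wrist camera it gives the pose at the moment of the call.
- job.job_done(): hands the job in, once; it reports no verdict.
The state is a dict: "clock": time; "qpos": joint angles; "joint_velocities": joint speeds; "joint_torque": joint torques, N m; "ee_pos": TCP position; "orientation": TCP orientation; "contact_force": force on the tool from outside, world axes, zero at the start; "torque": the same for the moment, N m; "finger_gap": opening from 0.0 (shut) to 1.0 (fully open).
Only numpy, scipy, OpenCV 4.12 (cv2) and the standard library are available. Lean on these libraries where they do the work, as an engineer would, in place of code of your own. Each camera call takes 0.05 s, during which the arm holds its last target. There are 200 camera calls.

### The job

Take the power supply on the wooden stand apart from the top down: set the ring coil on the round pad, then the transformer on the small rectangular pad, then the finned heatsink on the large rectangular pad. Last, draw the green circuit board straight out from under the aluminium case and lay it on the two-bar rest; the case itself must stay where it is on the stand. Set each part down gently (do not drop it), upright as it was, in the middle of its place and with its long side along that of the place.

Things in the scene. Friction and masses are not known exactly. Their poses are not given: they have to be found in the camera images.
- coil_mid (a point): Copper ring coil lying flat on top of the transformer: outer diameter 36 mm, hole 16 mm, 20 mm high, about 60 g. This point is its centre, half-way up. z is up; its yaw does not matter.
- transformer_mid (a point): Transformer, 0.4 kg, on the heatsink: steel core 56 mm (x, long side) by 32 mm (y), 44 mm high, flat top; its brown winding, 38 mm along x, sticks out at both sides to 46 mm over all along y, from 5 to 39 mm above the underside (grip it there, across y). This point: its centre, half-way up, 22 mm above its underside. z is up.
- heatsink_mid (a point): Dark metal heatsink lying on the case, fins up: 90 mm long (x) by 62 mm wide (y) by 30 mm high, 0.22 kg; 6 mm base, eight fins along x, the outer ones at its sides (grip it across y). The case top reaches about 29 mm farther out at both long sides, so fingertips must stay above it. This point: its centre, half-way up, 15 mm above its underside. z is up.
- case_mid (a point): Bare aluminium case 110 mm (x) by 120 mm (y) by 30 mm high, 0.8 kg, loose, resting on two rails of the wooden stand; its underside is 32 mm above the table, its top 62 mm. It stays where it is. This point is its centre, half-way up (47 mm above the table). z is up.
- board_mid (a point): Green circuit board, rigid, 100 mm long (x) by 50 mm wide (y) by 6 mm thick, 2 mm chips on top, 60 g. It lies loose on the stand under the case, 4 mm of air above it; some 45 mm (its -x end, towards the robot) jut out beyond stand and case, 22 mm clear of the table: grip it there across y. Drawn level along its -x, it is clear after 60 mm. This point: its centre, half-way up. z is up.
- stand: Fixed wooden stand, a block 110 by 110 mm, 22 mm high, with two black rails 12 mm wide and 10 mm high along its x, 68 mm apart between inner faces, which carry the case; the board lies between them. Origin: centre of its underside, on the table. The board juts out over its -x side.
- coil_pad_top (a point): Place of the coil: fixed round black rubber pad, 52 mm in diameter, 10 mm thick. This point is the centre of its top, 10 mm above the table.
- transformer_pad_top (a point): Place of the transformer: fixed small rectangular black rubber pad, 64 mm (x) by 54 mm (y), 10 mm thick. This point is the centre of its top. x is the long side; either way round will do.
- heatsink_pad_top (a point): Place of the heatsink: fixed large rectangular black rubber pad, 104 mm (x) by 72 mm (y), 10 mm thick. This point is the centre of its top. x is the long side; either way round will do.
- board_rest_top (a point): Place of the board: fixed aluminium rest, two cross bars 30 mm long (y), 10 mm thick, at x = -30 and +30 mm, tops 24 mm above the table, on a foot 90 by 30 mm, 6 mm thick. The board lies on both bars, its length along x, overhanging 10 mm at each side. This point: midway between the bars at the height of their tops. Either way round will do.
Not all that is in view belongs to the job. What is shaped like the part that bears transformer_pad_top but pink or red is not meant. Of the things shaped like the part that bears coil_mid, the copper one is meant.

How it is judged:
By the outcome, as a careful person would: the job done as asked, in the order asked, and still so for the second after the job is handed in, with the robot touching nothing.
It also fails if it takes over 120 s, if anything falls off the work surface, if the arm or the gripper's body presses on something with over 40 N, if the wrist force passes 120 N, or if a joint passes its speed limit or range.

## Working session

There is one attempt and no reset: what is moved stays moved. The work goes in short steps, Python scripts to look and compute and a tool call to move; the robot and the scene stay as the last step left them, time stands still between calls to the robot, and variables do not carry over. Pictures are saved under pics/ and viewed, about 12 in all and at most 16, crops included, and the job is handed in when it is done.

Besides the shell and the picture viewer there is one more tool, called after "Call:" by a JSON object that holds its "name" and its "arguments". send_rows: Moves the arm, as the interface text tells. Its arguments: {"type":"object","properties":{"commands":{"type":"array","items":{"type":"object","properties":{"jaw":{"type":"number"},"xyz":{"type":"array","items":{"type":"number","minimum":-1,"maximum":1}},"rot":{"type":"array","items":{"type":"number","minimum":-1,"maximum":1}}}}}},"required":["commands"]}

```bash
mkdir -p pics; ls; python3 - <<'E'
from plant import sensors, viewer, job, manip
import cv2,numpy as np
s=sensors.sense(); print(s['ee_pos'],s['orientation'],s['clock'],s['finger_gap'],manip.tip_extent)
for n in ('scene','top'):
    im,d=viewer.camera(n); np.savez(f'pics/{n}0.npz',im=im,d=d)
    cv2.imwrite(f'pics/{n}0.png',cv2.resize(im[...,::-1],(768,576)))
    c=viewer.calibration(n); print(n,c, (d>0).mean())
E
```

```text
pics
[0.14457222 0.60744404 0.23817093] [ 1.16611158e-01  9.93177159e-01 -9.54388173e-04 -2.41413752e-04] 0.0 0.9984477223494391 0.008
scene {'fx': 363.55275448896214, 'fy': 363.55275448896214, 'cx': 258.1850990050222, 'cy': 193.53763063020813, 'rvec': array([ 1.56756175,  2.02984009, -0.81872686]), 'tvec': array([ 0.21554408, -0.30294623,  1.25990914])} 0.9958902994791666
top {'fx': 366.3386786774726, 'fy': 366.3386786774726, 'cx': 256.4523870092953, 'cy': 192.37522906854267, 'rvec': array([ 2.16255013, -2.10070598,  0.18074005]), 'tvec': array([-0.07501571,  0.57251251,  1.00565507])} 0.99591064453125
```

View pics/scene0.png

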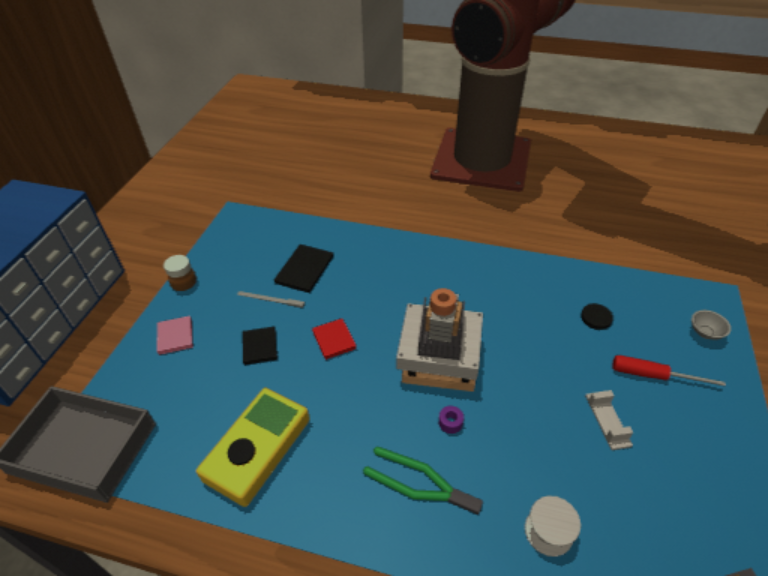

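View pics/top0.png

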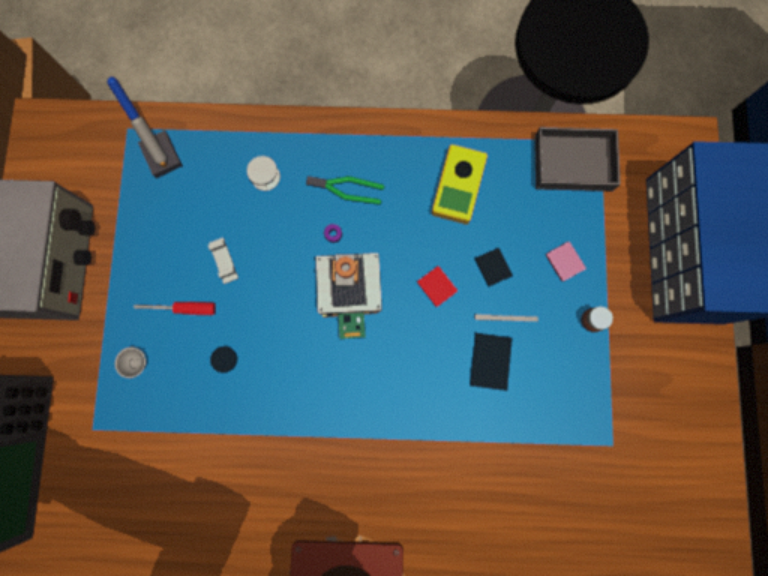

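The power supply is at about (348,285) in the top view. The black round pad is at (224,359), the small black pad at (493,267) (red and pink ones are decoys), the large pad at (491,361) and the rest at (223,260). The copper coil sits on the stack, and the purple one is a decoy.

```bash
cat > h.py <<'E'
import cv2,numpy as np
from scipy.spatial.transform import Rotation as Ro
from plant import sensors, viewer, job, manip
class View:
    def __init__(s,name,save=None):
        s.c=viewer.calibration(name); s.im,s.d=viewer.camera(name); c=s.c
        s.R=Ro.from_rotvec(np.ravel(c['rvec'])).as_matrix(); s.t=np.ravel(c['tvec']); s.o=-s.R.T@s.t
        s.hsv=cv2.cvtColor(s.im,cv2.COLOR_RGB2HSV)
        v,u=np.mgrid[:384,:512]
        s.P=(np.dstack([(u-c['cx'])/c['fx']*s.d,(v-c['cy'])/c['fy']*s.d,s.d])-s.t)@s.R   # world points
        if save: cv2.imwrite(f'pics/{save}.png',cv2.resize(s.im[...,::-1],(768,576)))
    def ray(s,uv,z):
        uv=np.reshape(uv,(-1,2)).astype(float); c=s.c
        r=np.c_[(uv[:,0]-c['cx'])/c['fx'],(uv[:,1]-c['cy'])/c['fy'],np.ones(len(uv))]@s.R
        return s.o+r*((z-s.o[2])/r[:,2])[:,None]
    def pix(s,p):
        q=s.R@np.asarray(p)+s.t; c=s.c; return c['fx']*q[0]/q[2]+c['cx'],c['fy']*q[1]/q[2]+c['cy']
    def rect(s,mask,z,near=None,rad=.08,hull=True):
        """mask -> blobs nearest `near` -> (centre, yaw of long side deg, sizes mm) on plane z"""
        out=[]
        for k in cv2.findContours(mask.astype(np.uint8),cv2.RETR_EXTERNAL,cv2.CHAIN_APPROX_NONE)[0]:
            if cv2.contourArea(k)<25: continue
            w=s.ray(k,z)[:,:2]*1000
            (cx,cy),(a,b),th=cv2.minAreaRect(w.astype(np.float32))
            if a<b: a,b,th=b,a,th+90
            th=(th+90)%180-90
            if near is None or np.hypot(cx/1e3-near[0],cy/1e3-near[1])<rad: out.append((round(cx,1),round(cy,1),round(th,1),round(a,1),round(b,1)))
        return out
def pose():
    s=sensors.sense(); return s,np.array(s['ee_pos']),Ro.from_quat(s['orientation'])
def go(xyz,yaw):
    """numbers for tool-down at xyz (m), tool y at angle yaw(deg) from world +y (half-turn resolved)"""
    s,p,R=pose(); best=None
    for k in (0,180):
        a=np.radians(yaw+k); y=np.array([-np.sin(a),np.cos(a),0]); z=np.array([0,0,-1.]); x=np.cross(y,z)
        rv=(R.inv()*Ro.from_matrix(np.c_[x,y,z])).as_rotvec()
        if best is None or np.linalg.norm(rv)<np.linalg.norm(best): best=rv
    d=R.inv().apply(np.array(xyz)-p)
    print('t%.2f'%s['clock'],'pos',p.round(4),'xyz',(d/.6).round(4),'rot',(best/(np.pi/2)).round(4),'mm',(d*1e3).round(1),'deg',np.degrees(best).round(1),'gap',round(s['finger_gap'],3),'F',np.round(s['contact_force'],1),'q',np.round(s['qpos'],2))
E
python3 - <<'E'
from h import *
for n in ('top','scene'):
    v=View(n); H,S,V=[v.hsv[...,i].astype(int) for i in range(3)]; z=v.P[...,2]
    inmat=(v.P[...,0]>.2)&(v.P[...,0]<1.)&(abs(v.P[...,1])<.5)
    print(n,'dark',v.rect((V<60)&inmat&(z<.04)&(z>-.01),.010))
    print(' white',v.rect((S<70)&(V>110)&inmat&(z<.05)&(z>.016),.024))
    st=inmat&(abs(v.P[...,1])<.12)
    print(' casetop',v.rect(st&(z>.055),.062), 'board',v.rect((H>40)&(H<85)&(S>80)&(z<.045)&st,.028))
    print(' coil',v.rect((H<16)&(S>100)&(z>.12)&st,.156),'hs',v.rect(st&(z>.075)&(z<.11)&(V<110),.092),'tr+',v.rect(st&(z>.12),.136))
E
```

```text
top dark [(433.2, 252.2, 48.1, 46.5, 46.2), (444.8, -267.5, -5.9, 99.1, 69.1), (632.8, -273.5, 26.0, 59.7, 50.8), (818.9, 398.1, -62.5, 56.0, 8.8), (830.5, -407.1, 49.3, 180.9, 98.2), (923.4, -443.0, 90.0, 132.1, 14.3)]
 white [(421.1, 426.9, -88.3, 55.6, 54.3), (603.1, 256.7, -65.7, 29.7, 11.4), (657.9, 281.0, -65.5, 30.0, 11.0), (817.9, 201.0, 46.5, 59.3, 56.7), (841.8, 415.3, 36.7, 25.9, 17.6)]
 casetop [(581.8, 11.6, -85.3, 119.6, 110.5)] board [(503.8, 4.8, 2.0, 46.7, 46.6), (781.4, 11.7, 80.9, 116.4, 48.4)]
 coil [(589.3, 12.2, -88.3, 44.3, 42.5)] hs [(571.8, 9.2, 2.5, 72.8, 44.2)] tr+ [(589.5, 13.7, 2.1, 57.1, 45.1)]
scene dark [(811.6, -216.0, 38.3, 38.2, 33.0), (703.6, 57.0, -79.8, 32.1, 15.9), (855.8, -438.3, -89.7, 170.2, 132.8), (802.7, -452.7, 90.0, 136.7, 22.9), (634.8, -268.5, 25.8, 70.2, 52.1), (437.4, 256.4, -17.0, 58.4, 49.6), (533.8, -455.9, -18.8, 53.2, 35.7), (447.4, -262.3, -5.9, 110.4, 76.1)]
 white [(804.4, 204.0, 4.6, 60.3, 58.0), (657.5, 285.8, -65.4, 28.6, 10.0), (602.8, 261.2, -66.3, 29.1, 10.0), (505.8, -486.1, 46.8, 38.8, 35.1)]
 casetop [(563.8, 14.5, 4.7, 157.6, 119.5)] board [(795.9, 16.8, 77.4, 116.3, 49.8)]
 coil [(607.3, 20.5, 2.0, 62.3, 44.0)] hs [(616.7, 19.2, -86.0, 46.1, 45.7)] tr+ [(594.8, 18.9, 1.5, 76.7, 45.6)]
```

```bash
python3 - <<'E'
from h import *
go((.47,.26,.36),3)
v=viewer.calibration('wrist'); R=Ro.from_rotvec(np.ravel(v['rvec'])); s,p,Rt=pose()
o=-R.inv().apply(np.ravel(v['tvec'])); print(v['fx'],Rt.inv().apply(o-p), Rt.inv().apply(R.inv().apply([0,0,1])))
E
```

```text
t0.20 pos [0.1447 0.6076 0.2386] xyz [-0.6617 -0.4383 -0.2019] rot [-0.0008 -0.0002 -0.1822] mm [-397.  -263.  -121.1] deg [ -0.1  -0.  -16.4] gap 0.997 F [ 0.6 -0.2 -0.5] q [ 1.21  0.22  1.53 -0.    1.39 -0.13]
324.80865310266273 [ 0.07703907  0.00089274 -0.13396186] [-2.96426135e-01 -7.73106103e-04  9.55055469e-01]
```

Call:
{"name": "send_rows", "arguments": {"commands": [{"jaw": 1,"xyz": [-0.331,-0.219,-0.101],"rot": [0,0,0]},{"jaw": 1,"xyz": [-0.331,-0.219,-0.101],"rot": [0,0,0]},{"jaw": 1,"xyz": [-0.331,-0.219,-0.101],"rot": [0,0,0]},{"jaw": 1,"xyz": [-0.331,-0.219,-0.101],"rot": [0,0,0]},{"jaw": 1,"xyz": [-0.331,-0.219,-0.101],"rot": [0,0,0]}]}}

```text
clock: 0.7
ee_pos: [0.3086, 0.4324, 0.3004]
orientation: [0.117, 0.993, 0.0, 0.0]
contact_force: [0.9, -0.2, 1.3]
finger_gap: 1.0
```

Call:
{"name": "send_rows", "arguments": {"commands": [{"jaw": 1,"xyz": [-0.331,-0.219,-0.101],"rot": [0,0,-0.182]},{"jaw": 1,"xyz": [-0.331,-0.219,-0.101],"rot": [0,0,-0.182]},{"jaw": 1,"xyz": [-0.331,-0.219,-0.101],"rot": [0,0,-0.182]},{"jaw": 1,"xyz": [-0.331,-0.219,-0.101],"rot": [0,0,-0.182]},{"jaw": 1,"xyz": [-0.331,-0.219,-0.101],"rot": [0,0,-0.182]}]}}

```text
clock: 1.2
ee_pos: [0.4678, 0.2624, 0.3598]
orientation: [-0.026, 1.0, 0.0, 0.0]
contact_force: [1.4, 1.2, 0.5]
finger_gap: 1.0
```

```bash
python3 - <<'E'
from h import *
go((.47,.26,.36),3)
v=View('wrist','w1'); H,S,V=[v.hsv[...,i].astype(int) for i in range(3)]; z=v.P[...,2]
print('dark',v.rect((V<60)&(z<.04),.010)); print('rest',v.rect((S<70)&(V>110)&(z<.05)&(z>.016),.024))
go((.555,.010,.36),3)
E
```

```text
t1.20 pos [0.4678 0.2624 0.3598] xyz [-0.0035 -0.0041 -0.0004] rot [ 0.0001  0.0001 -0.0001] mm [-2.1 -2.5 -0.2] deg [ 0.  0. -0.] gap 1.0 F [1.4 1.2 0.5] q [ 0.36 -0.05  1.59  0.    1.6  -1.26]
dark [(812.9, 402.4, -60.2, 57.6, 13.0), (690.7, 542.3, -13.1, 25.4, 11.4), (625.4, 547.6, -35.8, 34.1, 20.5), (519.8, 8.2, 8.4, 13.8, 13.7), (430.0, 257.8, 2.1, 48.6, 48.1), (325.2, 593.9, 1.3, 124.6, 26.0)]
rest [(847.9, 417.7, 24.6, 43.5, 24.5), (814.6, 198.0, -79.4, 60.4, 47.9), (653.4, 284.8, -66.3, 30.2, 14.2), (599.8, 261.1, -67.1, 29.8, 12.8), (580.6, 554.1, 0.7, 60.5, 22.9), (520.6, 554.4, 68.9, 30.0, 18.7), (531.3, -6.7, -86.9, 41.2, 4.6), (514.5, -7.8, 3.1, 10.6, 7.9), (419.1, 430.1, -86.9, 58.4, 56.7)]
t1.25 pos [0.4729 0.2571 0.3617] xyz [-0.1173 -0.4177  0.005 ] rot [-0.0022  0.0036 -0.0035] mm [ -70.4 -250.6    3. ] deg [-0.2  0.3 -0.3] gap 0.998 F [ 1.8 -4.8  1.3] q [ 0.35 -0.04  1.58 -0.01  1.6  -1.26]
```

```bash
python3 - <<'E'
from h import *
for i in range(6): viewer.camera('wrist')
for i in range(2):
    v=View('wrist','w1'); H,S,V=[v.hsv[...,i].astype(int) for i in range(3)]; z=v.P[...,2]
    print('dark',v.rect((V<60)&(z<.04),.010,(.43,.255))); print('rest',v.rect((S<70)&(V>110)&(z<.05)&(z>.016),.024,(.63,.27)))
go((.555,.010,.36),3)
E
```

```text
dark [(430.4, 257.5, 3.1, 48.6, 48.2)]
rest [(653.7, 285.0, -66.2, 30.4, 14.2), (599.5, 261.1, -67.0, 30.4, 12.8)]
dark [(430.4, 257.6, 3.2, 48.6, 48.2)]
rest [(653.7, 285.2, -66.2, 30.4, 14.2), (599.5, 260.9, -66.9, 30.1, 13.3)]
t1.65 pos [0.4658 0.2651 0.3587] xyz [-0.1253 -0.4327 -0.0022] rot [-0.     -0.0005  0.0013] mm [ -75.2 -259.6   -1.3] deg [-0.  -0.   0.1] gap 0.997 F [-0.8 -1.  -0.2] q [ 0.37 -0.04  1.59  0.    1.6  -1.25]
```

View pics/w1.png

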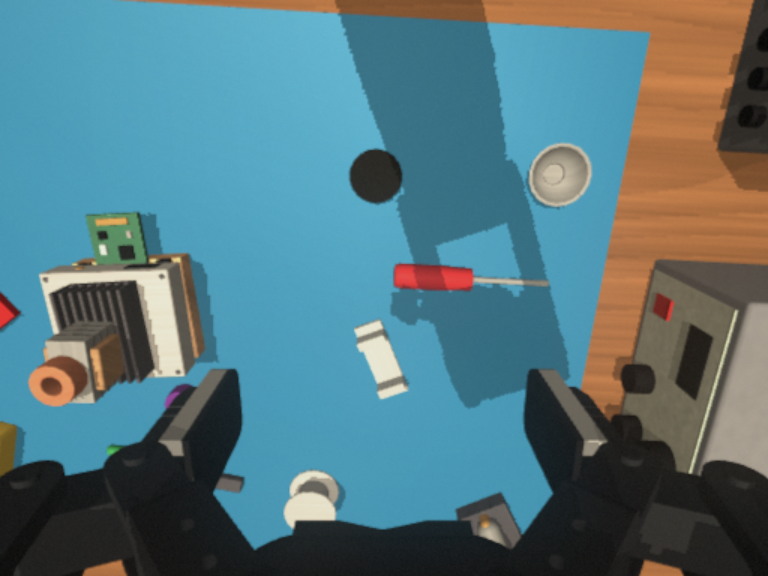

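The wrist view shows the coil pad at (376,176), the rest at (381,360) and the stack at (110,300). It differs from the top camera by about 4 mm, so I'll check both against the table plane.

```bash
python3 - <<'E'
from h import *
for n in ('wrist','top','scene'):
    v=View(n); H,S,V=[v.hsv[...,i].astype(int) for i in range(3)]; z=v.P[...,2]
    m=(H>92)&(H<115)&(S>120)&(abs(z)<.02)&(v.P[...,0]>.25)&(v.P[...,0]<.95)&(abs(v.P[...,1])<.45)
    P=v.P[m]; A=np.c_[P[:,:2]-P[:,:2].mean(0),np.ones(len(P))]
    k=np.linalg.lstsq(A,P[:,2],rcond=None)[0]; print(n,m.sum(),'tilt mrad',k[:2]*1e3,'z mm',k[2]*1e3,'mean',P.mean(0),'cam',v.o)
E
```

```text
wrist 100010 tilt mrad [-0.53606678 -1.02296079] z mm 0.505211039155153 mean [5.06321949e-01 1.79309310e-01 5.05211039e-04] cam [0.38920828 0.26219081 0.49275429]
top 50424 tilt mrad [ 0.51618405 -1.88004516] z mm 1.4013239054429296 mean [0.57374637 0.00507021 0.00140132] cam [ 0.39566266 -0.06226988  1.08826172]
scene 68920 tilt mrad [-0.53048883 -0.44174345] z mm 1.0341758785704986 mean [0.64694474 0.04130859 0.00103418] cam [1.10474411 0.07652682 0.70660514]
```

Call:
{"name": "send_rows", "arguments": {"commands": [{"jaw": 1,"xyz": [-0.04,-0.2,-0.002],"rot": [0,0,0]},{"jaw": 1,"xyz": [-0.09,-0.3,-0.002],"rot": [0,0,0]},{"jaw": 1,"xyz": [-0.12,-0.38,-0.002],"rot": [0,0,0]},{"jaw": 1,"xyz": [-0.125,-0.41,-0.002],"rot": [0,0,0]},{"jaw": 1,"xyz": [-0.125,-0.41,-0.002],"rot": [0,0,0]}]}}

```text
clock: 2.3
ee_pos: [0.5522, 0.028, 0.3606]
orientation: [-0.027, 1.0, 0.0, 0.0]
contact_force: [1.2, 0.8, 0.3]
finger_gap: 0.996
```

Call:
{"name": "send_rows", "arguments": {"commands": [{"jaw": 1,"xyz": [0,-0.02,0],"rot": [0,0,0]},{"jaw": 1,"xyz": [0,-0.02,0],"rot": [0,0,0]},{"jaw": 1,"xyz": [0,-0.02,0],"rot": [0,0,0]},{"jaw": 1,"xyz": [0,-0.02,0],"rot": [0,0,0]},{"jaw": 1,"xyz": [0,-0.02,0],"rot": [0,0,0]}]}}

```text
clock: 2.8
ee_pos: [0.5523, 0.0189, 0.3606]
orientation: [-0.027, 1.0, 0.0, 0.0]
contact_force: [0.3, -0.1, -0.1]
finger_gap: 1.003
```

```bash
python3 - <<'E'
from h import *
v=View('wrist','w2'); H,S,V=[v.hsv[...,i].astype(int) for i in range(3)]; z=v.P[...,2]; P=v.P
near=(abs(P[...,0]-.57)<.13)&(abs(P[...,1])<.12)
print('case',v.rect(near&(z>.053),.062),'board',v.rect((H>40)&(H<85)&(S>80)&(z<.045)&near,.028))
def band(lo,hi,e=None):
    m=near&(z>lo)&(z<hi); 
    if e is not None: m&=e
    return m
for n,m,h in (('coil',band(.15,.165),.156),('trtop',band(.130,.142),.136),('hs',band(.085,.098),.092),('casetop',band(.056,.068),.062)):
    print(n,v.rect(m,h),np.median(P[m],0).round(4))
go((.585,.011,.25),3)
E
```

```text
case [(828.7, 35.9, -86.8, 875.6, 260.3), (585.7, 15.4, 4.9, 123.9, 119.4)] board [(502.0, 7.7, -86.2, 49.8, 47.7)]
coil [(590.7, 15.0, 3.2, 36.0, 34.2)] [0.5907 0.0148 0.1551]
trtop [(596.1, 14.4, -86.8, 14.0, 11.0), (589.1, 17.5, 2.0, 57.0, 43.9)] [0.5762 0.019  0.1352]
hs [(583.4, -14.4, 6.5, 90.0, 3.6), (551.2, 2.8, 6.6, 30.4, 11.5), (558.6, -8.9, 6.4, 43.4, 3.4), (576.3, 43.6, 6.5, 89.6, 3.2), (552.5, 23.2, 3.8, 39.3, 21.5)] [0.5582 0.0074 0.0914]
casetop [(578.1, -12.9, 6.2, 46.2, 3.4), (579.8, 14.4, -85.1, 118.5, 109.8)] [0.5647 0.0166 0.0615]
t2.85 pos [0.5523 0.0187 0.3607] xyz [-0.0536 -0.0159  0.1845] rot [0.0001 0.0003 0.0012] mm [-32.1  -9.5 110.7] deg [0.  0.  0.1] gap 1.0 F [ 1.  -1.1  0.5] q [-0.11 -0.01  1.55  0.    1.6  -1.73]
```

View pics/w2.png

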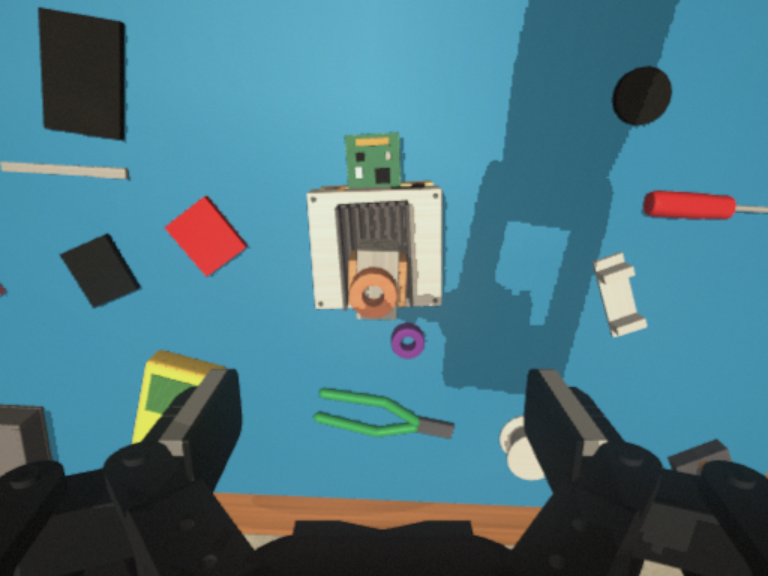

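The wrist camera agrees with the table plane to 0.5 mm and 1 mrad. The view shows the coil at (374,292), the case at (375,250), the small pad at (100,270) and the large pad at (83,75). I trust the wrist view and will grasp the coil now.

Call:
{"name": "send_rows", "arguments": {"commands": [{"jaw": 1,"xyz": [-0.0636,-0.0095,0.06],"rot": [0,0,0]},{"jaw": 1,"xyz": [-0.0636,-0.0095,0.14],"rot": [0,0,0]},{"jaw": 1,"xyz": [-0.0636,-0.0095,0.21],"rot": [0,0,0]},{"jaw": 1,"xyz": [-0.0636,-0.0095,0.27],"rot": [0,0,0]},{"jaw": 1,"xyz": [-0.0636,-0.0095,0.3],"rot": [0,0,0]}]}}

```text
clock: 3.35
ee_pos: [0.5885, 0.0148, 0.176]
orientation: [-0.027, 1.0, 0.0, -0.003]
contact_force: [-0.1, 0.8, 0.1]
finger_gap: 1.0
```

Call:
{"name": "send_rows", "arguments": {"commands": [{"jaw": 1,"xyz": [0,0,0.03],"rot": [0,0,0]},{"jaw": 1,"xyz": [0,0,0.05],"rot": [0,0,0]},{"jaw": 1,"xyz": [0,0,0.0595],"rot": [0,0,0]},{"jaw": 1,"xyz": [0,0,0.0595],"rot": [0,0,0]},{"jaw": 1,"xyz": [0,0,0.0595],"rot": [0,0,0]}]}}

```text
clock: 3.85
ee_pos: [0.5916, 0.0137, 0.1457]
orientation: [-0.026, 1.0, -0.0, 0.001]
contact_force: [0.2, -0.2, 0.9]
finger_gap: 1.001
```

```bash
python3 - <<'E'
from h import *
go((.5907,.015,.145),2.5)
E
```

```text
t3.85 pos [0.5916 0.0137 0.1457] xyz [0.0014 0.0023 0.0012] rot [-0.0001  0.001   0.0055] mm [0.8 1.4 0.7] deg [-0.   0.1  0.5] gap 1.001 F [ 0.2 -0.2  0.9] q [-0.11  0.22  1.7   0.    1.21 -1.73]
```

Call:
{"name": "send_rows", "arguments": {"commands": [{"jaw": 0,"xyz": [0.0014,0.002,0.001],"rot": [0,0,0]},{"jaw": 0,"xyz": [0.0014,0.002,0.001],"rot": [0,0,0]},{"jaw": 0,"xyz": [0.0014,0.002,0.001],"rot": [0,0,0]},{"jaw": 0,"xyz": [0.0014,0.002,0.001],"rot": [0,0,0]},{"jaw": 0,"xyz": [0.0014,0.002,0.001],"rot": [0,0,0]}]}}

```text
clock: 4.35
ee_pos: [0.5907, 0.0146, 0.145]
orientation: [-0.026, 1.0, -0.0, 0.001]
contact_force: [-0.4, 0.8, 4.1]
finger_gap: 0.403
```

Call:
{"name": "send_rows", "arguments": {"commands": [{"jaw": 0,"xyz": [0,0,0],"rot": [0,0,0]},{"jaw": 0,"xyz": [0,0,0],"rot": [0,0,0]},{"jaw": 0,"xyz": [0,0,0],"rot": [0,0,0]}]}}

```text
clock: 4.65
ee_pos: [0.5907, 0.0147, 0.145]
orientation: [-0.026, 1.0, -0.0, 0.001]
contact_force: [-0.5, -0.5, 5.4]
finger_gap: 0.405
```

```bash
python3 - <<'E'
from h import *
v=View('wrist','w3')
go((.5907,.015,.25),2.5)
E
```

```text
t4.70 pos [0.5907 0.0147 0.145 ] xyz [-0.0003  0.0005 -0.175 ] rot [-0.0001  0.001   0.0054] mm [  -0.2    0.3 -105. ] deg [-0.   0.1  0.5] gap 0.401 F [-0.6 -0.5  6. ] q [-0.11  0.22  1.71  0.    1.21 -1.73]
```

View pics/w3.png

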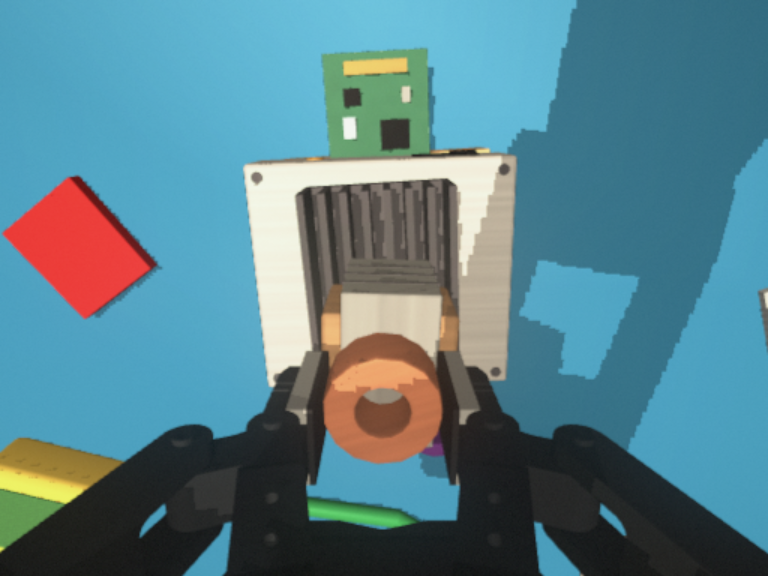

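The coil is gripped between the pads at (383,400). Next I lift it and carry it to the round pad.

Call:
{"name": "send_rows", "arguments": {"commands": [{"jaw": 0,"xyz": [0,0,-0.02],"rot": [0,0,0]},{"jaw": 0,"xyz": [0,0,-0.07],"rot": [0,0,0]},{"jaw": 0,"xyz": [0,0,-0.12],"rot": [0,0,0]},{"jaw": 0,"xyz": [0,0,-0.155],"rot": [0,0,0]},{"jaw": 0,"xyz": [0,0,-0.165],"rot": [0,0,0]}]}}

```text
clock: 5.2
ee_pos: [0.5913, 0.0146, 0.2465]
orientation: [-0.026, 1.0, -0.0, 0.002]
contact_force: [0.6, -0.3, -0.5]
finger_gap: 0.401
```

Call:
{"name": "send_rows", "arguments": {"commands": [{"jaw": 0,"xyz": [0.02,0.035,0],"rot": [0,0,0]},{"jaw": 0,"xyz": [0.06,0.102,0],"rot": [0,0,0]},{"jaw": 0,"xyz": [0.1,0.17,0],"rot": [0,0,0]},{"jaw": 0,"xyz": [0.14,0.238,0],"rot": [0,0,0]},{"jaw": 0,"xyz": [0.18,0.306,0],"rot": [0,0,0]}]}}

```text
clock: 5.7
ee_pos: [0.4707, 0.1934, 0.2419]
orientation: [-0.026, 1.0, -0.0, -0.001]
contact_force: [1.5, 0.3, -0.4]
finger_gap: 0.401
```

Call:
{"name": "send_rows", "arguments": {"commands": [{"jaw": 0,"xyz": [0.03,0.055,0],"rot": [0,0,0]},{"jaw": 0,"xyz": [0.055,0.095,0.03],"rot": [0,0,0]},{"jaw": 0,"xyz": [0.065,0.112,0.08],"rot": [0,0,0]},{"jaw": 0,"xyz": [0.065,0.112,0.13],"rot": [0,0,0]},{"jaw": 0,"xyz": [0.065,0.112,0.15],"rot": [0,0,0]}]}}

```text
clock: 6.2
ee_pos: [0.4272, 0.2569, 0.1491]
orientation: [-0.027, 1.0, -0.001, -0.003]
contact_force: [-0.5, 0.0, -1.2]
finger_gap: 0.401
```

```bash
python3 - <<'E'
from h import *
for i in range(5): viewer.camera('wrist')
v=View('wrist','w4'); H,S,V=[v.hsv[...,i].astype(int) for i in range(3)]; z=v.P[...,2]; P=v.P
s,p,R=pose()
print('coilpad',v.rect((V<60)&(z<.04)&(z>0.002),.010,(.43,.255)))
m=(H<16)&(S>90)&(abs(z-p[2])<.04)&(abs(P[...,0]-p[0])<.05); zt=np.percentile(z[m],97); print('coil top z',zt, v.rect(m&(z>zt-.004),zt,p[:2]))
go((.4304,.2575,.022),3)
E
```

```text
coilpad [(428.6, 258.7, 27.6, 50.8, 46.3)]
coil top z 0.16561498598528943 [(430.7, 258.6, 33.8, 35.1, 34.6)]
t6.50 pos [0.4315 0.2577 0.1548] xyz [ 0.0024 -0.0003  0.2212] rot [ 0.0005  0.0016 -0.0007] mm [  1.5  -0.2 132.7] deg [ 0.   0.1 -0.1] gap 0.401 F [-0.5 -0.1 -0.5] q [ 0.38  0.    1.93 -0.    1.21 -1.24]
```

View pics/w4.png

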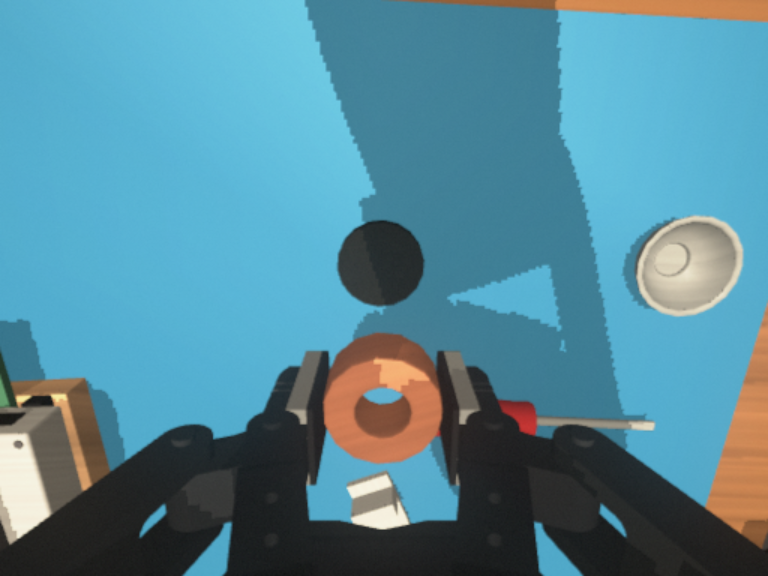

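Coil held level above the pad (pad at (380,262)); coil centre agrees with the TCP to 1 mm, its underside is about 9 mm below the TCP.

Call:
{"name": "send_rows", "arguments": {"commands": [{"jaw": 0,"xyz": [0.0025,0,0.06],"rot": [0,0,0]},{"jaw": 0,"xyz": [0.0025,0,0.12],"rot": [0,0,0]},{"jaw": 0,"xyz": [0.0025,0,0.17],"rot": [0,0,0]},{"jaw": 0,"xyz": [0.0025,0,0.2],"rot": [0,0,0]},{"jaw": 0,"xyz": [0.0025,0,0.215],"rot": [0,0,0]}]}}

```text
clock: 7.0
ee_pos: [0.4287, 0.2571, 0.0234]
orientation: [-0.026, 1.0, -0.0, -0.0]
contact_force: [-0.5, -0.0, -1.2]
finger_gap: 0.4
```

Call:
{"name": "send_rows", "arguments": {"commands": [{"jaw": 0,"xyz": [0,0,0.003],"rot": [0,0,0]},{"jaw": 0,"xyz": [0,0,0.005],"rot": [0,0,0]},{"jaw": 0,"xyz": [0,0,0.006],"rot": [0,0,0]},{"jaw": 0,"xyz": [0,0,0.007],"rot": [0,0,0]},{"jaw": 0,"xyz": [0,0,0.007],"rot": [0,0,0]}]}}

```text
clock: 7.5
ee_pos: [0.4292, 0.2577, 0.0206]
orientation: [-0.026, 1.0, 0.0, 0.001]
contact_force: [-0.2, -0.3, 0.0]
finger_gap: 0.403
```

```bash
python3 - <<'E'
from h import *
go((.4297,.2577,.0192),3)
E
```

```text
t7.50 pos [0.4292 0.2577 0.0206] xyz [-0.0008 -0.      0.0024] rot [ 0.0003  0.0008 -0.0001] mm [-0.5 -0.   1.4] deg [ 0.   0.1 -0. ] gap 0.403 F [-0.2 -0.3  0. ] q [ 0.38  0.21  2.   -0.    0.93 -1.24]
```

Lower slowly until contact is felt.

Call:
{"name": "send_rows", "arguments": {"commands": [{"jaw": 0,"xyz": [0,0,0.001],"rot": [0,0,0]},{"jaw": 0,"xyz": [0,0,0.0015],"rot": [0,0,0]},{"jaw": 0,"xyz": [0,0,0.002],"rot": [0,0,0]},{"jaw": 0,"xyz": [0,0,0.0025],"rot": [0,0,0]},{"jaw": 0,"xyz": [0,0,0.0025],"rot": [0,0,0]}]}}

```text
clock: 8.0
ee_pos: [0.4288, 0.2575, 0.019]
orientation: [-0.026, 1.0, -0.0, -0.0]
contact_force: [-2.6, -1.2, 6.0]
finger_gap: 0.402
```

Call:
{"name": "send_rows", "arguments": {"commands": [{"jaw": 0,"xyz": [0,0,0.0008],"rot": [0,0,0]},{"jaw": 0,"xyz": [0,0,0.001],"rot": [0,0,0]},{"jaw": 0,"xyz": [0,0,0.001],"rot": [0,0,0]}]}}

```text
clock: 8.3
ee_pos: [0.4288, 0.2575, 0.019]
orientation: [-0.026, 1.0, -0.0, -0.0]
contact_force: [-5.1, -2.2, 11.9]
finger_gap: 0.399
```

Call:
{"name": "send_rows", "arguments": {"commands": [{"jaw": 0,"xyz": [0,0,-0.0017],"rot": [0,0,0]},{"jaw": 0.6,"xyz": [0,0,-0.0017],"rot": [0,0,0]},{"jaw": 0.8,"xyz": [0,0,-0.0017],"rot": [0,0,0]},{"jaw": 0.8,"xyz": [0,0,-0.0017],"rot": [0,0,0]},{"jaw": 0.8,"xyz": [0,0,-0.0017],"rot": [0,0,0]}]}}

```text
clock: 8.8
ee_pos: [0.4286, 0.2574, 0.0186]
orientation: [-0.026, 1.0, -0.0, -0.0]
contact_force: [0.1, 0.8, -1.2]
finger_gap: 0.801
```

Call:
{"name": "send_rows", "arguments": {"commands": [{"jaw": 1,"xyz": [0,0,-0.02],"rot": [0,0,0]},{"jaw": 1,"xyz": [0,0,-0.07],"rot": [0,0,0]},{"jaw": 1,"xyz": [0,0,-0.14],"rot": [0,0,0]},{"jaw": 1,"xyz": [0,0,-0.22],"rot": [0,0,0]},{"jaw": 1,"xyz": [0,0,-0.28],"rot": [0,0,0]}]}}

```text
clock: 9.3
ee_pos: [0.4293, 0.2578, 0.1908]
orientation: [-0.026, 1.0, 0.001, 0.002]
contact_force: [0.3, 0.4, -0.1]
finger_gap: 0.999
```

```bash
python3 - <<'E'
from h import *
for i in range(5): viewer.camera('wrist')
v=View('wrist','w5'); H,S,V=[v.hsv[...,i].astype(int) for i in range(3)]; z=v.P[...,2]; P=v.P
near=np.hypot(P[...,0]-.43,P[...,1]-.257)<.06
print('coil',v.rect(near&(H<16)&(S>90)&(z>.026),.03),'pad',v.rect(near&(z>.004),.01),v.rect(near&(V<62),.01),'ztop',np.percentile(z[near],99))
go((.575,.016,.24),3)
E
```

```text
coil [(429.8, 258.1, -41.7, 34.7, 34.7)] pad [(697.2, -27.9, -31.6, 44.8, 13.4), (605.7, 258.1, -86.9, 502.8, 186.9), (430.4, 257.1, -42.1, 51.0, 51.0)] [(697.2, -27.9, -31.6, 44.8, 13.4), (605.8, 258.2, -86.9, 502.8, 186.7), (432.5, 258.8, 65.9, 12.9, 10.4), (427.9, 257.1, -78.8, 49.6, 47.9)] ztop 0.26783252382011385
t9.60 pos [0.4278 0.2571 0.1858] xyz [-0.2239 -0.4141 -0.0906] rot [-0.0004 -0.0012 -0.0002] mm [-134.3 -248.5  -54.3] deg [-0.  -0.1 -0. ] gap 0.998 F [-0.3 -0.7 -0.7] q [ 0.38 -0.04  1.9   0.    1.28 -1.24]
```

The coil sits within 1.2 mm of the pad centre. Next the transformer: I go above it and measure.

Call:
{"name": "send_rows", "arguments": {"commands": [{"jaw": 1,"xyz": [-0.02,-0.05,-0.05],"rot": [0,0,0]},{"jaw": 1,"xyz": [-0.05,-0.11,-0.1],"rot": [0,0,0]},{"jaw": 1,"xyz": [-0.08,-0.17,-0.15],"rot": [0,0,0]},{"jaw": 1,"xyz": [-0.107,-0.235,-0.18],"rot": [0,0,0]},{"jaw": 1,"xyz": [-0.127,-0.288,-0.19],"rot": [0,0,0]}]}}

```text
clock: 10.1
ee_pos: [0.5149, 0.0869, 0.3016]
orientation: [-0.026, 1.0, -0.0, 0.0]
contact_force: [0.4, 0.6, -0.1]
finger_gap: 1.0
```

Call:
{"name": "send_rows", "arguments": {"commands": [{"jaw": 1,"xyz": [-0.03,-0.06,0],"rot": [0,0,0]},{"jaw": 1,"xyz": [-0.05,-0.11,0],"rot": [0,0,0]},{"jaw": 1,"xyz": [-0.055,-0.124,0],"rot": [0,0,0]},{"jaw": 1,"xyz": [-0.055,-0.124,0],"rot": [0,0,0]},{"jaw": 1,"xyz": [-0.055,-0.124,0],"rot": [0,0,0]}]}}

```text
clock: 10.6
ee_pos: [0.5498, 0.0171, 0.2995]
orientation: [-0.026, 1.0, 0.0, -0.001]
contact_force: [-0.2, -0.4, -0.1]
finger_gap: 0.999
```

```bash
python3 - <<'E'
from h import *
for i in range(2): viewer.camera('wrist')
v=View('wrist','w6'); H,S,V=[v.hsv[...,i].astype(int) for i in range(3)]; z=v.P[...,2]; P=v.P
near=(abs(P[...,0]-.575)<.09)&(abs(P[...,1]-.015)<.09)
print('tr',v.rect(near&(z>.130),.136)); 
m=near&(z>.085)&(z<.098); print('hs',v.rect(m,.092))
print('case',v.rect(near&(z>.055)&(z<.068),.062))
pad=(P[...,1]<-.15)&(z>.005)&(z<.02); print('pads',v.rect(pad&(V<70),.01))
go((.589,.0165,.103),3)
E
```

```text
tr [(716.3, 28.3, -86.9, 602.9, 179.1), (588.8, 17.4, 1.8, 57.1, 44.0)]
hs [(582.9, -14.3, 6.3, 89.3, 3.8), (557.5, -8.8, 6.3, 41.2, 3.5), (554.1, 15.9, 6.4, 40.4, 36.6), (575.8, 43.6, 6.4, 90.0, 3.3)]
case [(561.0, 38.3, 4.1, 42.3, 4.7), (579.0, 14.9, -85.1, 119.1, 110.5)]
pads [(817.1, -357.3, -9.9, 39.2, 6.1), (629.9, -268.5, 26.0, 62.9, 55.3), (442.6, -262.2, -6.0, 102.8, 71.6)]
t10.75 pos [0.5501 0.0176 0.3006] xyz [-0.0648 -0.0054  0.3293] rot [ 0.0002 -0.0003  0.0009] mm [-38.9  -3.2 197.6] deg [ 0.  -0.   0.1] gap 1.001 F [-0.4 -0.   0.3] q [-0.11  0.01  1.64  0.    1.49 -1.74]
```

View pics/w6.png

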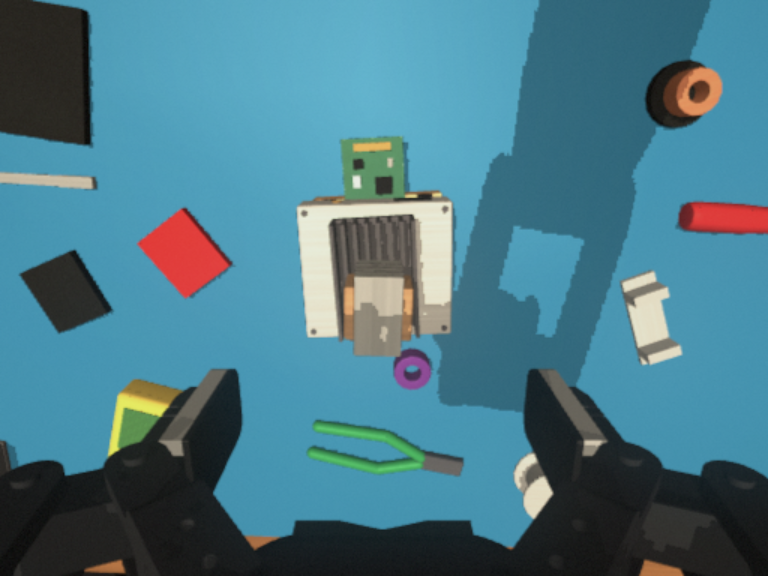

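The view shows the transformer at (378,310) and the coil on its pad at (690,92). The small pad is at (66,290) with a yaw of 26°.

Call:
{"name": "send_rows", "arguments": {"commands": [{"jaw": 1,"xyz": [-0.0648,-0.005,0.05],"rot": [0,0,0.012]},{"jaw": 1,"xyz": [-0.0648,-0.005,0.13],"rot": [0,0,0.012]},{"jaw": 1,"xyz": [-0.0648,-0.005,0.2],"rot": [0,0,0.012]},{"jaw": 1,"xyz": [-0.0648,-0.005,0.26],"rot": [0,0,0.012]},{"jaw": 1,"xyz": [-0.0648,-0.005,0.29],"rot": [0,0,0.012]}]}}

```text
clock: 11.25
ee_pos: [0.5868, 0.0168, 0.1226]
orientation: [-0.017, 1.0, 0.0, -0.003]
contact_force: [0.5, 1.0, -0.3]
finger_gap: 1.003
```

Call:
{"name": "send_rows", "arguments": {"commands": [{"jaw": 1,"xyz": [0,0,0.02],"rot": [0,0,0]},{"jaw": 1,"xyz": [0,0,0.033],"rot": [0,0,0]},{"jaw": 1,"xyz": [0,0,0.039],"rot": [0,0,0]},{"jaw": 1,"xyz": [0,0,0.039],"rot": [0,0,0]},{"jaw": 1,"xyz": [0,0,0.039],"rot": [0,0,0]}]}}

```text
clock: 11.75
ee_pos: [0.5905, 0.0153, 0.1047]
orientation: [-0.017, 1.0, -0.0, 0.001]
contact_force: [-0.0, 0.8, 0.7]
finger_gap: 1.001
```

```bash
python3 - <<'E'
from h import *
go((.589,.0168,.103),2)
E
```

```text
t11.75 pos [0.5905 0.0153 0.1047] xyz [0.0024 0.0026 0.0029] rot [-0.0002  0.0014 -0.001 ] mm [1.5 1.6 1.7] deg [-0.   0.1 -0.1] gap 1.001 F [-0.   0.8  0.7] q [-0.11  0.27  1.73 -0.    1.14 -1.71]
```

Call:
{"name": "send_rows", "arguments": {"commands": [{"jaw": 1,"xyz": [0.002,0.002,0.002],"rot": [0,0,0]},{"jaw": 1,"xyz": [0.002,0.002,0.002],"rot": [0,0,0]},{"jaw": 0,"xyz": [0.002,0.002,0.002],"rot": [0,0,0]},{"jaw": 0,"xyz": [0.002,0.002,0.002],"rot": [0,0,0]},{"jaw": 0,"xyz": [0.002,0.002,0.002],"rot": [0,0,0]}]}}

```text
clock: 12.25
ee_pos: [0.5885, 0.0165, 0.1026]
orientation: [-0.017, 1.0, 0.0, 0.0]
contact_force: [-3.8, 1.1, 2.1]
finger_gap: 0.531
```

Call:
{"name": "send_rows", "arguments": {"commands": [{"jaw": 0,"xyz": [0,0,0],"rot": [0,0,0]},{"jaw": 0,"xyz": [0,0,0],"rot": [0,0,0]},{"jaw": 0,"xyz": [0,0,0],"rot": [0,0,0]},{"jaw": 0,"xyz": [0,0,0],"rot": [0,0,0]}]}}

```text
clock: 12.65
ee_pos: [0.5886, 0.0165, 0.1025]
orientation: [-0.017, 1.0, -0.0, 0.0]
contact_force: [-1.2, 0.4, 3.1]
finger_gap: 0.532
```

```bash
python3 - <<'E'
from h import *
go((.589,.0168,.23),2)
go((.6299,-.2685,.23),26)
E
```

```text
t12.65 pos [0.5886 0.0165 0.1025] xyz [-0.0008  0.0005 -0.2124] rot [-0.      0.0004 -0.001 ] mm [  -0.5    0.3 -127.5] deg [-0.   0.  -0.1] gap 0.532 F [-1.2  0.4  3.1] q [-0.11  0.27  1.74  0.    1.13 -1.71]
t12.65 pos [0.5886 0.0165 0.1025] xyz [-0.0531 -0.477  -0.2124] rot [-1.000e-04  4.000e-04 -2.677e-01] mm [ -31.9 -286.2 -127.4] deg [ -0.    0.  -24.1] gap 0.532 F [-1.2  0.4  3.1] q [-0.11  0.27  1.74  0.    1.13 -1.71]
```

Call:
{"name": "send_rows", "arguments": {"commands": [{"jaw": 0,"xyz": [0,0,-0.02],"rot": [0,0,0]},{"jaw": 0,"xyz": [0,0,-0.07],"rot": [0,0,0]},{"jaw": 0,"xyz": [0,0,-0.13],"rot": [0,0,0]},{"jaw": 0,"xyz": [0,0,-0.18],"rot": [0,0,0]},{"jaw": 0,"xyz": [0,0,-0.2],"rot": [0,0,0]}]}}

```text
clock: 13.15
ee_pos: [0.5897, 0.0163, 0.2259]
orientation: [-0.017, 1.0, -0.0, 0.002]
contact_force: [0.8, -0.4, -2.8]
finger_gap: 0.53
```

Call:
{"name": "send_rows", "arguments": {"commands": [{"jaw": 0,"xyz": [-0.005,-0.05,0],"rot": [0,0,-0.03]},{"jaw": 0,"xyz": [-0.014,-0.12,0],"rot": [0,0,-0.09]},{"jaw": 0,"xyz": [-0.023,-0.2,0],"rot": [0,0,-0.16]},{"jaw": 0,"xyz": [-0.032,-0.28,0],"rot": [0,0,-0.23]},{"jaw": 0,"xyz": [-0.04,-0.35,0],"rot": [0,0,-0.268]}]}}

```text
clock: 13.65
ee_pos: [0.6185, -0.1945, 0.2206]
orientation: [-0.227, 0.974, 0.001, -0.001]
contact_force: [0.3, 0.5, -3.1]
finger_gap: 0.529
```

```bash
python3 - <<'E'
from h import *
for i in range(4): viewer.camera('wrist')
v=View('wrist','w7'); H,S,V=[v.hsv[...,i].astype(int) for i in range(3)]; z=v.P[...,2]; P=v.P
pad=(P[...,1]<-.15)&(z>.005)&(z<.02); print('pads',v.rect(pad&(V<70),.01))
s,p,R=pose(); m=(np.hypot(P[...,0]-p[0],P[...,1]-p[1])<.055)&(S<90)&(z>p[2])&(z<p[2]+.06); zt=np.percentile(z[m],[50,80,97]); print(zt)
zt=p[2]+.0335; print(v.rect(m&(abs(z-zt)<.006),zt,p[:2]))
go((.6299,-.2685,.16),26)
E
```

```text
pads [(917.6, -388.3, 87.9, 22.8, 15.4), (861.5, -389.6, 2.0, 131.3, 67.6), (629.9, -270.4, 25.9, 62.6, 53.1), (491.2, -254.9, -64.1, 64.0, 28.3)]
[0.25382973 0.27030701 0.27871751]
[(595.5, -155.4, -79.9, 8.4, 3.5), (632.9, -232.3, -49.3, 8.2, 3.6), (601.6, -172.6, -17.2, 23.4, 16.5), (622.8, -216.9, 69.0, 23.3, 16.4), (613.9, -194.0, 25.8, 49.4, 32.0)]
t13.90 pos [ 0.6184 -0.1922  0.2206] xyz [ 0.0384 -0.123   0.1007] rot [ 0.0017 -0.001  -0.0006] mm [ 23.  -73.8  60.4] deg [ 0.2 -0.1 -0. ] gap 0.531 F [-0.6  0.5 -3.9] q [-0.42  0.29  1.48  0.    1.38 -2.45]
```

View pics/w7.png

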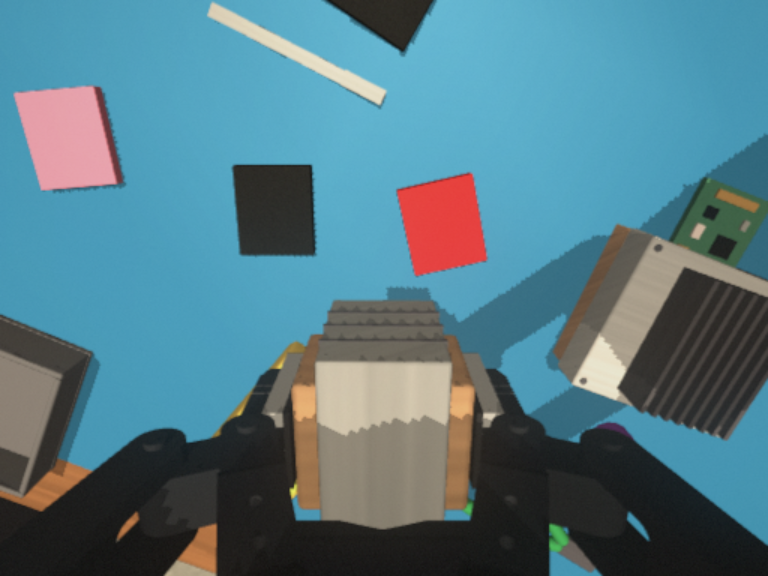

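The transformer is held square, with its top at (385,440), and the pad is at (275,210). I carry it over and lower it.

Call:
{"name": "send_rows", "arguments": {"commands": [{"jaw": 0,"xyz": [0.015,-0.05,0],"rot": [0,0,0]},{"jaw": 0,"xyz": [0.03,-0.1,0.03],"rot": [0,0,0]},{"jaw": 0,"xyz": [0.0384,-0.1254,0.08],"rot": [0,0,0]},{"jaw": 0,"xyz": [0.0384,-0.1254,0.15],"rot": [0,0,0]},{"jaw": 0,"xyz": [0.0384,-0.1254,0.2],"rot": [0,0,0]}]}}

```text
clock: 14.4
ee_pos: [0.6305, -0.2683, 0.099]
orientation: [-0.225, 0.974, 0.001, -0.001]
contact_force: [0.1, 0.3, -4.4]
finger_gap: 0.529
```

Call:
{"name": "send_rows", "arguments": {"commands": [{"jaw": 0,"xyz": [0,0,0.04],"rot": [0,0,0]},{"jaw": 0,"xyz": [0,0,0.08],"rot": [0,0,0]},{"jaw": 0,"xyz": [0,0,0.105],"rot": [0,0,0]},{"jaw": 0,"xyz": [0,0,0.115],"rot": [0,0,0]},{"jaw": 0,"xyz": [0,0,0.115],"rot": [0,0,0]}]}}

```text
clock: 14.9
ee_pos: [0.6313, -0.2692, 0.0325]
orientation: [-0.226, 0.974, 0.001, -0.001]
contact_force: [-0.5, 0.6, -3.3]
finger_gap: 0.528
```

```bash
python3 - <<'E'
from h import *
for i in range(2): viewer.camera('wrist')
go((.6305,-.2698,.0205),26)
E
```

```text
t15.00 pos [ 0.6326 -0.2704  0.0346] xyz [0.0027 0.0025 0.0236] rot [-0.001   0.0007  0.0006] mm [ 1.6  1.5 14.1] deg [-0.1  0.1  0. ] gap 0.529 F [-0.2 -0.3 -3.1] q [-0.52  0.57  1.48  0.    1.09 -2.54]
```

Call:
{"name": "send_rows", "arguments": {"commands": [{"jaw": 0,"xyz": [0.001,0.001,0.006],"rot": [0,0,0]},{"jaw": 0,"xyz": [0.002,0.002,0.012],"rot": [0,0,0]},{"jaw": 0,"xyz": [0.002,0.002,0.015],"rot": [0,0,0]},{"jaw": 0,"xyz": [0.002,0.002,0.015],"rot": [0,0,0]},{"jaw": 0,"xyz": [0.002,0.002,0.015],"rot": [0,0,0]}]}}

```text
clock: 15.5
ee_pos: [0.63, -0.2698, 0.0242]
orientation: [-0.225, 0.974, 0.0, -0.0]
contact_force: [0.4, -0.0, -3.4]
finger_gap: 0.532
```

```bash
python3 - <<'E'
from h import *
viewer.camera('wrist')
go((.6305,-.2698,.0205),26)
E
```

```text
t15.55 pos [ 0.6301 -0.2699  0.0243] xyz [-0.0007 -0.0002  0.0063] rot [-0.0001  0.0001  0.0002] mm [-0.4 -0.1  3.8] deg [-0.  0.  0.] gap 0.531 F [-0.4 -0.5 -2.9] q [-0.52  0.57  1.49  0.    1.08 -2.54]
```

Call:
{"name": "send_rows", "arguments": {"commands": [{"jaw": 0,"xyz": [0,0,0.002],"rot": [0,0,0]},{"jaw": 0,"xyz": [0,0,0.004],"rot": [0,0,0]},{"jaw": 0,"xyz": [0,0,0.005],"rot": [0,0,0]},{"jaw": 0,"xyz": [0,0,0.005],"rot": [0,0,0]}]}}

```text
clock: 15.95
ee_pos: [0.6299, -0.2697, 0.021]
orientation: [-0.225, 0.974, 0.0, -0.0]
contact_force: [-0.2, -0.3, -3.8]
finger_gap: 0.531
```

Call:
{"name": "send_rows", "arguments": {"commands": [{"jaw": 0,"xyz": [0,0,0.001],"rot": [0,0,0]},{"jaw": 0,"xyz": [0,0,0.0015],"rot": [0,0,0]},{"jaw": 0,"xyz": [0,0,0.0015],"rot": [0,0,0]}]}}

```text
clock: 16.25
ee_pos: [0.6301, -0.2698, 0.0206]
orientation: [-0.225, 0.974, -0.0, 0.0]
contact_force: [-0.5, 1.5, -1.7]
finger_gap: 0.527
```

Nearly touching; one more millimetre.

Call:
{"name": "send_rows", "arguments": {"commands": [{"jaw": 0,"xyz": [0,0,0.0008],"rot": [0,0,0]},{"jaw": 0,"xyz": [0,0,0.0016],"rot": [0,0,0]},{"jaw": 0,"xyz": [0,0,0.0016],"rot": [0,0,0]}]}}

```text
clock: 16.55
ee_pos: [0.6301, -0.2699, 0.0206]
orientation: [-0.225, 0.974, -0.0, -0.0]
contact_force: [-3.5, 2.4, 5.3]
finger_gap: 0.532
```

Call:
{"name": "send_rows", "arguments": {"commands": [{"jaw": 0,"xyz": [0,0,-0.0015],"rot": [0,0,0]},{"jaw": 0.65,"xyz": [0,0,-0.0015],"rot": [0,0,0]},{"jaw": 0.8,"xyz": [0,0,-0.0015],"rot": [0,0,0]},{"jaw": 0.8,"xyz": [0,0,-0.0015],"rot": [0,0,0]},{"jaw": 0.8,"xyz": [0,0,-0.0015],"rot": [0,0,0]}]}}

```text
clock: 17.05
ee_pos: [0.6302, -0.2699, 0.0204]
orientation: [-0.225, 0.974, -0.0, 0.0]
contact_force: [-0.3, 0.0, -0.2]
finger_gap: 0.8
```

Call:
{"name": "send_rows", "arguments": {"commands": [{"jaw": 0.8,"xyz": [0,0,-0.02],"rot": [0,0,0]},{"jaw": 0.8,"xyz": [0,0,-0.08],"rot": [0,0,0]},{"jaw": 0.9,"xyz": [0,0,-0.16],"rot": [0,0,0]},{"jaw": 1,"xyz": [0,0,-0.24],"rot": [0,0,0]},{"jaw": 1,"xyz": [0,0,-0.32],"rot": [0,0,0]}]}}

```text
clock: 17.55
ee_pos: [0.6299, -0.2697, 0.2152]
orientation: [-0.225, 0.974, -0.0, 0.0]
contact_force: [-0.2, -0.4, 0.7]
finger_gap: 1.0
```

```bash
python3 - <<'E'
from h import *
for i in range(3): viewer.camera('wrist')
v=View('wrist','w8'); H,S,V=[v.hsv[...,i].astype(int) for i in range(3)]; z=v.P[...,2]; P=v.P
n=np.hypot(P[...,0]-.63,P[...,1]+.27)<.06
print('tr',v.rect(n&(z>.049)&(z<.07)&(S<70),.054),'pad',v.rect(n&(z>.005),.01),v.rect(n&(V<70)&(z>.004)&(z<.014),.01), 'wind', v.rect(n&(z>.044)&(z<.07),.052))
go((.545,.015,.30),6.4)
E
```

```text
tr [(630.9, -267.9, 26.5, 55.9, 31.7)] pad [(818.9, -181.4, -63.3, 559.3, 209.2), (636.5, -267.7, 26.2, 76.6, 55.1)] [(629.9, -271.6, 26.2, 61.4, 52.3)] wind [(631.2, -268.3, 26.3, 57.1, 45.0)]
t17.75 pos [ 0.6312 -0.2704  0.2159] xyz [-0.08    0.4899 -0.1422] rot [-0.0026  0.0025  0.2181] mm [-48.  293.9 -85.3] deg [-0.2  0.2 19.6] gap 1.002 F [-0.  -0.2 -0.6] q [-0.52  0.38  1.38 -0.    1.38 -2.54]
```

View pics/w8.png

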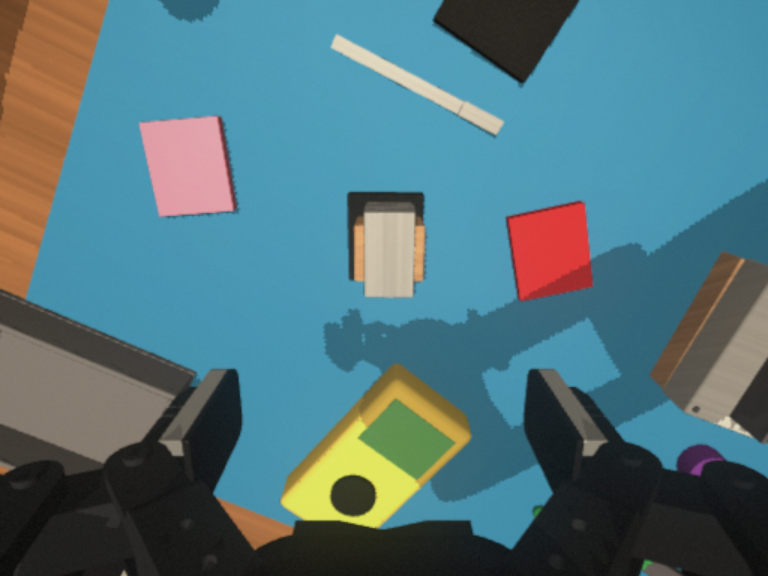

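The transformer stands upright on the black pad, at (389,245), and looks well centred. I check the offset using the pad's visible edges.

```bash
python3 - <<'E'
from h import *
v=View('wrist'); H,S,V=[v.hsv[...,i].astype(int) for i in range(3)]; z=v.P[...,2]; P=v.P
n=np.hypot(P[...,0]-.63,P[...,1]+.27)<.06
a=np.radians(26.2); ex=np.array([np.cos(a),np.sin(a)]); ey=np.array([-ex[1],ex[0]])
def fr(m,zz):
    k=max(cv2.findContours(m.astype(np.uint8),cv2.RETR_EXTERNAL,cv2.CHAIN_APPROX_NONE)[0],key=cv2.contourArea)
    w=(v.ray(k,zz)[:,:2]-[.63,-.27])*1e3; return w@np.c_[ex,ey]
p=fr(n&(V<70)&(z>.004)&(z<.014),.01); q=fr(n&(z>.049)&(z<.07)&(S<70),.054)
print('pad x',p[:,0].min(),p[:,0].max(),'y',p[:,1].min(),p[:,1].max(),'y near -x end',p[p[:,0]<-26][:,1].min(),p[p[:,0]<-26][:,1].max())
print('tr x',q[:,0].min(),q[:,0].max(),'y',q[:,1].min(),q[:,1].max())
n2=(abs(P[...,0]-.44)<.09)&(abs(P[...,1]+.265)<.07); print('large pad',v.rect(n2&(V<70)&(z>.004),.01))
go((.545,.015,.30),6.4)
E
```

```text
pad x -31.606675006780357 30.43642929229295 y -27.29992901456699 24.91013612658309 y near -x end -26.44481699184177 24.67686916867192
tr x -26.408697147397138 28.82945697771924 y -14.703570344713839 16.895975810392258
large pad [(466.5, -267.9, 84.2, 70.8, 58.3)]
t17.80 pos [ 0.6301 -0.2698  0.2132] xyz [-0.0809  0.4886 -0.1451] rot [-0.0006  0.0006  0.218 ] mm [-48.5 293.2 -87.1] deg [-0.1  0.1 19.6] gap 1.0 F [-0.9  0.2 -1.2] q [-0.52  0.38  1.38 -0.    1.38 -2.54]
```

Transformer is about 1 mm / 2 mm off the pad centre: good. Next, the heatsink.

Call:
{"name": "send_rows", "arguments": {"commands": [{"jaw": 1,"xyz": [-0.006,0.05,-0.05],"rot": [0,0,0.03]},{"jaw": 1,"xyz": [-0.018,0.12,-0.1],"rot": [0,0,0.09]},{"jaw": 1,"xyz": [-0.03,0.19,-0.14],"rot": [0,0,0.15]},{"jaw": 1,"xyz": [-0.043,0.265,-0.145],"rot": [0,0,0.2]},{"jaw": 1,"xyz": [-0.056,0.34,-0.145],"rot": [0,0,0.218]}]}}

```text
clock: 18.3
ee_pos: [0.5698, -0.0702, 0.2988]
orientation: [-0.054, 0.999, 0.0, -0.0]
contact_force: [1.1, 0.6, 0.1]
finger_gap: 0.998
```

```bash
python3 - <<'E'
from h import *
for i in range(2): viewer.camera('wrist')
go((.545,.015,.30),6.4)
E
```

```text
t18.40 pos [ 0.5688 -0.0667  0.2978] xyz [ 0.0236  0.1398 -0.0031] rot [ 0.002  -0.0018  0.0028] mm [14.2 83.9 -1.9] deg [ 0.2 -0.2  0.3] gap 1.001 F [-0.2 -1.  -0.3] q [-0.26  0.07  1.59  0.    1.49 -1.94]
```

Call:
{"name": "send_rows", "arguments": {"commands": [{"jaw": 1,"xyz": [0.012,0.07,-0.003],"rot": [0,0,0.002]},{"jaw": 1,"xyz": [0.02,0.12,-0.003],"rot": [0,0,0.002]},{"jaw": 1,"xyz": [0.0236,0.14,-0.003],"rot": [0,0,0.002]},{"jaw": 1,"xyz": [0.0236,0.14,-0.003],"rot": [0,0,0.002]},{"jaw": 1,"xyz": [0.0236,0.14,-0.003],"rot": [0,0,0.002]}]}}

```text
clock: 18.9
ee_pos: [0.5473, 0.0092, 0.3002]
orientation: [-0.054, 0.999, -0.0, -0.001]
contact_force: [0.5, -0.6, 0.1]
finger_gap: 1.001
```

```bash
python3 - <<'E'
from h import *
for i in range(2): viewer.camera('wrist')
v=View('wrist','w9'); H,S,V=[v.hsv[...,i].astype(int) for i in range(3)]; z=v.P[...,2]; P=v.P
near=(abs(P[...,0]-.575)<.09)&(abs(P[...,1]-.015)<.09)
m=near&(z>.085)&(z<.098); m=cv2.morphologyEx(m.astype(np.uint8),cv2.MORPH_CLOSE,np.ones((11,11))); print('hs',v.rect(m,.092))
print('case',v.rect(near&(z>.055)&(z<.068),.062),'board',v.rect((H>40)&(H<85)&(S>80)&(z<.045)&near,.028))
print('pads',v.rect((P[...,1]<-.15)&(z>.004)&(z<.02)&(V<70),.01))
go((.5794,.0147,.073),6.4)
E
```

```text
hs [(579.1, 14.5, 6.4, 90.5, 61.9)]
case [(594.0, -10.5, 6.2, 84.8, 4.2), (587.8, -2.3, 6.3, 95.4, 4.6), (579.5, 14.8, -85.1, 119.1, 110.0)] board [(504.7, 8.5, -86.9, 49.9, 42.0)]
pads [(629.5, -267.9, 25.8, 62.7, 56.2), (444.0, -263.3, -5.6, 100.0, 73.9)]
t19.05 pos [0.5475 0.0088 0.3006] xyz [-0.0541  0.0042  0.3794] rot [-0.0002 -0.0004 -0.0029] mm [-32.5   2.5 227.6] deg [-0.  -0.  -0.3] gap 1.003 F [ 0.  -0.   0.1] q [-0.13  0.    1.65 -0.    1.49 -1.81]
```

Call:
{"name": "send_rows", "arguments": {"commands": [{"jaw": 1,"xyz": [-0.0536,0.0042,0.06],"rot": [0,0,-0.003]},{"jaw": 1,"xyz": [-0.0536,0.0042,0.14],"rot": [0,0,-0.003]},{"jaw": 1,"xyz": [-0.0536,0.0042,0.22],"rot": [0,0,-0.003]},{"jaw": 1,"xyz": [-0.0536,0.0042,0.28],"rot": [0,0,-0.003]},{"jaw": 1,"xyz": [-0.0536,0.0042,0.32],"rot": [0,0,-0.003]}]}}

```text
clock: 19.55
ee_pos: [0.5771, 0.0152, 0.1051]
orientation: [-0.056, 0.998, 0.0, -0.002]
contact_force: [0.6, -1.3, -0.5]
finger_gap: 1.001
```

Call:
{"name": "send_rows", "arguments": {"commands": [{"jaw": 1,"xyz": [0,0,0.02],"rot": [0,0,0]},{"jaw": 1,"xyz": [0,0,0.04],"rot": [0,0,0]},{"jaw": 1,"xyz": [0,0,0.052],"rot": [0,0,0]},{"jaw": 1,"xyz": [0,0,0.056],"rot": [0,0,0]},{"jaw": 1,"xyz": [0,0,0.056],"rot": [0,0,0]}]}}

```text
clock: 20.05
ee_pos: [0.5796, 0.016, 0.0762]
orientation: [-0.057, 0.998, -0.0, 0.001]
contact_force: [-0.0, 0.2, -0.4]
finger_gap: 0.999
```

```bash
python3 - <<'E'
from h import *
for i in range(2): viewer.camera('wrist')
go((.5791,.0145,.072),6.4)
E
```

```text
t20.15 pos [0.5798 0.0161 0.0766] xyz [ 0.0015 -0.0025  0.0077] rot [-0.0003  0.0012  0.0011] mm [ 0.9 -1.5  4.6] deg [-0.   0.1  0.1] gap 1.0 F [ 0.6 -0.6 -0.3] q [-0.11  0.28  1.78  0.    1.08 -1.79]
```

Call:
{"name": "send_rows", "arguments": {"commands": [{"jaw": 1,"xyz": [0.0015,-0.0025,0.004],"rot": [0,0,0]},{"jaw": 1,"xyz": [0.0015,-0.0025,0.0065],"rot": [0,0,0]},{"jaw": 1,"xyz": [0.0015,-0.0025,0.0065],"rot": [0,0,0]},{"jaw": 0,"xyz": [0.0015,-0.0025,0.0065],"rot": [0,0,0]},{"jaw": 0,"xyz": [0.0015,-0.0025,0.0065],"rot": [0,0,0]}]}}

```text
clock: 20.65
ee_pos: [0.5786, 0.0145, 0.0721]
orientation: [-0.057, 0.998, -0.0, 0.0]
contact_force: [5.0, -0.1, 0.3]
finger_gap: 0.714
```

Call:
{"name": "send_rows", "arguments": {"commands": [{"jaw": 0,"xyz": [0,0,0],"rot": [0,0,0]},{"jaw": 0,"xyz": [0,0,0],"rot": [0,0,0]},{"jaw": 0,"xyz": [0,0,0],"rot": [0,0,0]},{"jaw": 0,"xyz": [0,0,0],"rot": [0,0,0]}]}}

```text
clock: 21.05
ee_pos: [0.5787, 0.0145, 0.072]
orientation: [-0.057, 0.998, -0.0, 0.0]
contact_force: [-0.0, -0.1, 4.1]
finger_gap: 0.713
```

```bash
python3 - <<'E'
from h import *
viewer.camera('wrist')
v=View('wrist','w10')
go((.5791,.0145,.18),6.4)
go((.4435,-.2633,.18),-5.8)
E
```

```text
t21.15 pos [0.5787 0.0145 0.072 ] xyz [-9.0e-04 -1.0e-04 -1.8e-01] rot [-0.0001  0.0005  0.001 ] mm [-5.00e-01 -1.00e-01 -1.08e+02] deg [-0.   0.   0.1] gap 0.712 F [0.  0.3 5.4] q [-0.11  0.29  1.78  0.    1.07 -1.8 ]
t21.15 pos [0.5787 0.0145 0.072 ] xyz [ 0.276  -0.4346 -0.1801] rot [-1.000e-04  5.000e-04  1.366e-01] mm [ 165.6 -260.8 -108.1] deg [-0.   0.  12.3] gap 0.712 F [0.  0.3 5.4] q [-0.11  0.29  1.78  0.    1.07 -1.8 ]
```

View pics/w10.png

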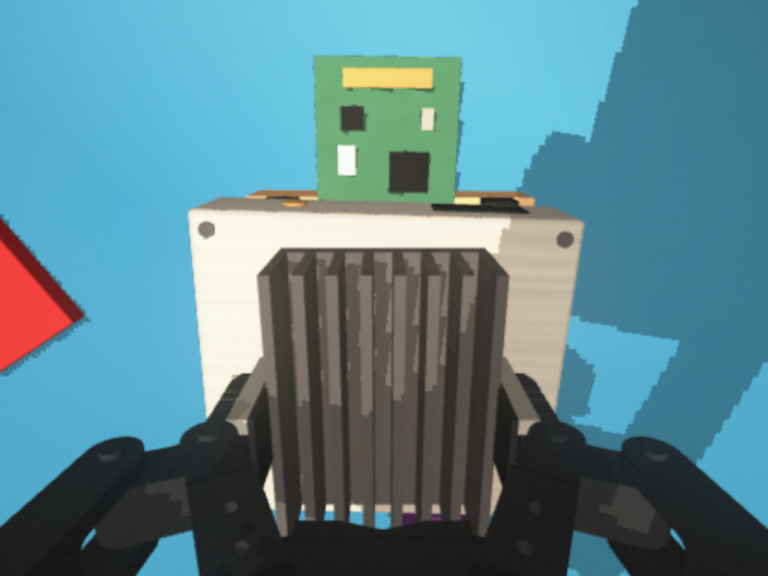

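The heatsink is gripped squarely across its outer fins, fingertips above the case. Lift and carry.

Call:
{"name": "send_rows", "arguments": {"commands": [{"jaw": 0,"xyz": [0,0,-0.01],"rot": [0,0,0]},{"jaw": 0,"xyz": [0,0,-0.03],"rot": [0,0,0]},{"jaw": 0,"xyz": [0,0,-0.08],"rot": [0,0,0]},{"jaw": 0,"xyz": [0,0,-0.14],"rot": [0,0,0]},{"jaw": 0,"xyz": [0,0,-0.18],"rot": [0,0,0]}]}}

```text
clock: 21.65
ee_pos: [0.5787, 0.0146, 0.1823]
orientation: [-0.057, 0.998, -0.0, 0.001]
contact_force: [0.7, -0.2, -2.3]
finger_gap: 0.718
```

Call:
{"name": "send_rows", "arguments": {"commands": [{"jaw": 0,"xyz": [0.02,-0.03,0],"rot": [0,0,0.02]},{"jaw": 0,"xyz": [0.06,-0.095,0],"rot": [0,0,0.05]},{"jaw": 0,"xyz": [0.1,-0.158,0],"rot": [0,0,0.08]},{"jaw": 0,"xyz": [0.145,-0.228,0],"rot": [0,0,0.12]},{"jaw": 0,"xyz": [0.18,-0.283,0],"rot": [0,0,0.1366]}]}}

```text
clock: 22.15
ee_pos: [0.4885, -0.168, 0.1799]
orientation: [0.052, 0.999, -0.0, -0.0]
contact_force: [0.9, -1.2, -3.0]
finger_gap: 0.713
```

```bash
python3 - <<'E'
from h import *
for i in range(5): viewer.camera('wrist')
v=View('wrist','w11'); H,S,V=[v.hsv[...,i].astype(int) for i in range(3)]; z=v.P[...,2]; P=v.P
print('pads',v.rect((P[...,1]<-.17)&(P[...,0]<.55)&(z>.004)&(z<.014)&(V<80),.01))
s,p,R=pose(); m=(np.hypot(P[...,0]-p[0],P[...,1]-p[1])<.065)&(abs(z-p[2]-.02)<.006)
m=cv2.morphologyEx(m.astype(np.uint8),cv2.MORPH_CLOSE,np.ones((11,11))); print('held',v.rect(m,p[2]+.02))
go((.4435,-.2633,.10),-5.8)
E
```

```text
pads [(441.5, -264.0, -5.7, 101.1, 71.6)]
held [(484.6, -160.6, -5.8, 77.3, 3.1), (483.7, -168.8, -5.8, 77.3, 3.1), (482.7, -193.1, -5.8, 81.0, 35.8), (488.2, -136.7, -5.8, 81.3, 35.4)]
t22.45 pos [ 0.4904 -0.1656  0.1797] xyz [ 0.0614 -0.1699  0.1328] rot [0.0003 0.     0.0004] mm [  36.8 -101.9   79.7] deg [0. 0. 0.] gap 0.712 F [-0.2  0.9 -2.9] q [-0.48  0.01  1.87  0.    1.26 -1.95]
```

View pics/w11.png

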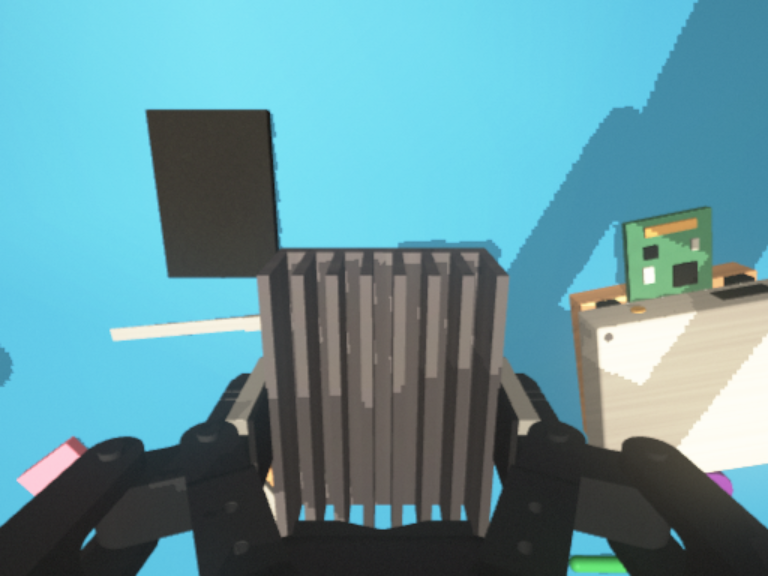

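The heatsink is held level, and the pad is fully visible at (212,193). I bring it over and down.

Call:
{"name": "send_rows", "arguments": {"commands": [{"jaw": 0,"xyz": [0.015,-0.04,0],"rot": [0,0,0]},{"jaw": 0,"xyz": [0.04,-0.11,0.01],"rot": [0,0,0]},{"jaw": 0,"xyz": [0.058,-0.155,0.05],"rot": [0,0,0]},{"jaw": 0,"xyz": [0.0647,-0.1713,0.11],"rot": [0,0,0]},{"jaw": 0,"xyz": [0.0647,-0.1713,0.16],"rot": [0,0,0]}]}}

```text
clock: 22.95
ee_pos: [0.4412, -0.2649, 0.0825]
orientation: [0.05, 0.999, -0.0, 0.0]
contact_force: [0.0, 0.1, -2.7]
finger_gap: 0.716
```

Call:
{"name": "send_rows", "arguments": {"commands": [{"jaw": 0,"xyz": [0,0,0.04],"rot": [0,0,0]},{"jaw": 0,"xyz": [0,0,0.07],"rot": [0,0,0]},{"jaw": 0,"xyz": [0,0,0.08],"rot": [0,0,0]},{"jaw": 0,"xyz": [0,0,0.08],"rot": [0,0,0]},{"jaw": 0,"xyz": [0,0,0.08],"rot": [0,0,0]}]}}

```text
clock: 23.45
ee_pos: [0.4422, -0.2646, 0.0365]
orientation: [0.05, 0.999, -0.0, 0.001]
contact_force: [0.2, -0.5, -2.3]
finger_gap: 0.714
```

```bash
python3 - <<'E'
from h import *
for i in range(2): viewer.camera('wrist')
go((.4414,-.2640,.0225),-5.8)
E
```

```text
t23.55 pos [ 0.4423 -0.2652  0.037 ] xyz [0.0017 0.0018 0.0241] rot [-0.0009  0.0013  0.0004] mm [ 1.   1.1 14.5] deg [-0.1  0.1  0. ] gap 0.717 F [-0.3 -0.4 -1.7] q [-0.69  0.21  1.96 -0.    0.97 -2.16]
```

Call:
{"name": "send_rows", "arguments": {"commands": [{"jaw": 0,"xyz": [0.0017,0.0018,0.008],"rot": [0,0,0]},{"jaw": 0,"xyz": [0.0017,0.0018,0.016],"rot": [0,0,0]},{"jaw": 0,"xyz": [0.0017,0.0018,0.021],"rot": [0,0,0]},{"jaw": 0,"xyz": [0.0017,0.0018,0.0235],"rot": [0,0,0]},{"jaw": 0,"xyz": [0.0017,0.0018,0.0235],"rot": [0,0,0]}]}}

```text
clock: 24.05
ee_pos: [0.4399, -0.2634, 0.0211]
orientation: [0.051, 0.999, 0.0, -0.0]
contact_force: [0.4, 0.5, -2.4]
finger_gap: 0.711
```

Call:
{"name": "send_rows", "arguments": {"commands": [{"jaw": 0,"xyz": [0,0,0.001],"rot": [0,0,0]},{"jaw": 0,"xyz": [0,0,0.002],"rot": [0,0,0]},{"jaw": 0,"xyz": [0,0,0.002],"rot": [0,0,0]}]}}

```text
clock: 24.35
ee_pos: [0.4403, -0.2636, 0.0203]
orientation: [0.051, 0.999, -0.0, 0.0]
contact_force: [0.1, 0.2, -3.0]
finger_gap: 0.711
```

Call:
{"name": "send_rows", "arguments": {"commands": [{"jaw": 0,"xyz": [-0.0015,0,0],"rot": [0,0,0]},{"jaw": 0,"xyz": [-0.0015,0,0.001],"rot": [0,0,0]},{"jaw": 0,"xyz": [-0.0015,0,0.002],"rot": [0,0,0]},{"jaw": 0,"xyz": [-0.0015,0,0.002],"rot": [0,0,0]}]}}

```text
clock: 24.75
ee_pos: [0.4414, -0.2638, 0.02]
orientation: [0.051, 0.999, -0.0, 0.0]
contact_force: [-3.6, 1.9, 5.5]
finger_gap: 0.712
```

Contact felt. Release and rise.

Call:
{"name": "send_rows", "arguments": {"commands": [{"jaw": 0,"xyz": [0,0,-0.0015],"rot": [0,0,0]},{"jaw": 0.8,"xyz": [0,0,-0.0015],"rot": [0,0,0]},{"jaw": 0.95,"xyz": [0,0,-0.0015],"rot": [0,0,0]},{"jaw": 1,"xyz": [0,0,-0.0015],"rot": [0,0,0]},{"jaw": 1,"xyz": [0,0,-0.0015],"rot": [0,0,0]}]}}

```text
clock: 25.25
ee_pos: [0.4412, -0.2637, 0.02]
orientation: [0.051, 0.999, -0.0, 0.0]
contact_force: [-0.5, -0.5, 0.4]
finger_gap: 1.004
```

Call:
{"name": "send_rows", "arguments": {"commands": [{"jaw": 1,"xyz": [0,0,-0.02],"rot": [0,0,0]},{"jaw": 1,"xyz": [0,0,-0.08],"rot": [0,0,0]},{"jaw": 1,"xyz": [0,0,-0.16],"rot": [0,0,0]},{"jaw": 1,"xyz": [0,0,-0.24],"rot": [0,0,0]},{"jaw": 1,"xyz": [0,0,-0.32],"rot": [0,0,0]}]}}

```text
clock: 25.75
ee_pos: [0.4409, -0.2634, 0.2148]
orientation: [0.051, 0.999, -0.0, 0.0]
contact_force: [0.6, -0.8, 0.1]
finger_gap: 1.001
```

```bash
python3 - <<'E'
from h import *
for i in range(4): viewer.camera('wrist')
v=View('wrist','w12'); H,S,V=[v.hsv[...,i].astype(int) for i in range(3)]; z=v.P[...,2]; P=v.P
n=(abs(P[...,0]-.44)<.08)&(abs(P[...,1]+.264)<.07)
m=cv2.morphologyEx((n&(z>.034)&(z<.05)).astype(np.uint8),cv2.MORPH_CLOSE,np.ones((11,11)))
print('hs',v.rect(m,.04),'pad',v.rect(n&(z>.004)&(V<85),.01),'ztop',np.percentile(z[n],98))
go((.49,.01,.26),3.5)
E
```

```text
hs [(442.8, -263.4, -5.8, 90.4, 61.9)] pad [(642.1, -285.0, 84.5, 687.4, 204.9), (444.6, -265.6, -5.7, 108.1, 70.5)] ztop 0.295824185213427
t26.00 pos [ 0.4411 -0.2635  0.2124] xyz [-0.0351  0.4617 -0.0795] rot [-0.0003  0.0004 -0.1033] mm [-21.1 277.  -47.7] deg [-0.   0.  -9.3] gap 1.001 F [ 0.2  0.2 -0.4] q [-0.69 -0.03  1.84  0.    1.32 -2.16]
```

Call:
{"name": "send_rows", "arguments": {"commands": [{"jaw": 1,"xyz": [-0.005,0.05,-0.04],"rot": [0,0,-0.02]},{"jaw": 1,"xyz": [-0.01,0.13,-0.07],"rot": [0,0,-0.05]},{"jaw": 1,"xyz": [-0.016,0.21,-0.08],"rot": [0,0,-0.08]},{"jaw": 1,"xyz": [-0.022,0.285,-0.08],"rot": [0,0,-0.1]},{"jaw": 1,"xyz": [-0.027,0.36,-0.08],"rot": [0,0,-0.1033]}]}}

```text
clock: 26.5
ee_pos: [0.4782, -0.0484, 0.2583]
orientation: [-0.031, 1.0, 0.0, -0.001]
contact_force: [0.9, 0.1, 0.3]
finger_gap: 1.0
```

Call:
{"name": "send_rows", "arguments": {"commands": [{"jaw": 1,"xyz": [0.005,0.06,0],"rot": [0,0,0]},{"jaw": 1,"xyz": [0.008,0.09,0],"rot": [0,0,0]},{"jaw": 1,"xyz": [0.009,0.102,0],"rot": [0,0,0]},{"jaw": 1,"xyz": [0.009,0.102,0],"rot": [0,0,0]},{"jaw": 1,"xyz": [0.009,0.102,0],"rot": [0,0,0]}]}}

```text
clock: 27.0
ee_pos: [0.4697, 0.0097, 0.2592]
orientation: [-0.03, 1.0, -0.0, -0.001]
contact_force: [-0.4, -1.0, 0.7]
finger_gap: 1.002
```

```bash
python3 - <<'E'
from h import *
for i in range(3): viewer.camera('wrist')
v=View('wrist','w13'); H,S,V=[v.hsv[...,i].astype(int) for i in range(3)]; z=v.P[...,2]; P=v.P
n=(P[...,0]>.45)&(P[...,0]<.54)&(abs(P[...,1]-.01)<.06)
m=n&(z>.018)&(z<.034); m=cv2.morphologyEx(m.astype(np.uint8),cv2.MORPH_OPEN,np.ones((3,3)))
print('board depth',v.rect(m,.028)); print('col',v.rect(n&(H>40)&(H<85)&(S>80)&(z<.04),.028))
near=(abs(P[...,0]-.575)<.09)&(abs(P[...,1]-.015)<.09); print('case',v.rect(near&(z>.055)&(z<.068),.062))
go((.505,.009,.014),3.5)
E
```

```text
board depth [(502.2, 9.9, -85.0, 106.6, 51.5)]
col [(501.4, 8.4, -84.4, 49.7, 49.3)]
case [(578.3, 14.9, -85.1, 119.0, 111.6)]
t27.20 pos [0.4701 0.0094 0.2599] xyz [-0.0582 -0.0041  0.4097] rot [-0.0001 -0.0001 -0.001 ] mm [-34.9  -2.5 245.8] deg [-0.  -0.  -0.1] gap 1.002 F [-0.2  0.6 -0.5] q [-0.15 -0.17  1.89 -0.    1.43 -1.78]
```

View pics/w13.png

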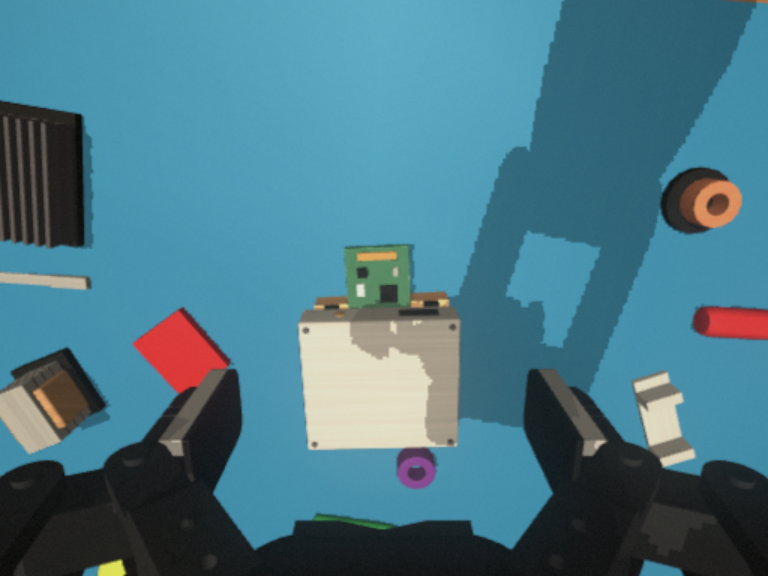

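```bash
python3 - <<'E'
from h import *
v=View('wrist'); H,S,V=[v.hsv[...,i].astype(int) for i in range(3)]; z=v.P[...,2]; P=v.P
n=(P[...,0]>.45)&(P[...,0]<.54)&(abs(P[...,1]-.01)<.06)
m=n&(H>40)&(H<85)&(S>80)&(z<.04)
m=max(cv2.findContours(m.astype(np.uint8),0,1)[0],key=cv2.contourArea)[:,0]
w=v.ray(m,.028)[:,:2]*1e3
mm=np.zeros((384,512),np.uint8); cv2.drawContours(mm,[m],-1,1,-1)
rows=[r for r in range(384) if mm[r].sum()>10]; L=[];Rr=[]
for r in rows[3:-3]:
    c=np.where(mm[r])[0]; L.append(v.ray([c[0]-.5,r],.028)[0,:2]*1e3); Rr.append(v.ray([c[-1]+.5,r],.028)[0,:2]*1e3)
for e in (L,Rr):
    e=np.array(e); k=np.polyfit(e[:,0],e[:,1],1); print(np.degrees(np.arctan(k[0])),np.polyval(k,497))
U=[]
for c in range(m[:,0].min()+4,m[:,0].max()-3):
    r=np.where(mm[:,c])[0]; U.append(v.ray([c,r[0]-.5],.028)[0,:2]*1e3)
U=np.array(U); k=np.polyfit(U[:,1],U[:,0],1); print('end',np.degrees(np.arctan(-k[0])),np.polyval(k,8))
go((.497,.0085,.014),4.5)
E
```

```text
6.718869187898767 -17.085671351033433
4.482953971516592 32.59027323208846
end 6.4690092050258 476.7100798711436
t27.25 pos [0.4701 0.0096 0.2599] xyz [-0.0448 -0.0044  0.4098] rot [-0.0001 -0.0001 -0.0121] mm [-26.9  -2.6 245.9] deg [-0.  -0.  -1.1] gap 0.999 F [0.2 0.5 0. ] q [-0.15 -0.17  1.89 -0.    1.43 -1.78]
```

Call:
{"name": "send_rows", "arguments": {"commands": [{"jaw": 1,"xyz": [-0.0447,-0.0057,0.06],"rot": [0,0,-0.02]},{"jaw": 1,"xyz": [-0.0447,-0.0057,0.14],"rot": [0,0,-0.02]},{"jaw": 1,"xyz": [-0.0447,-0.0057,0.22],"rot": [0,0,-0.02]},{"jaw": 1,"xyz": [-0.0447,-0.0057,0.29],"rot": [0,0,-0.02]},{"jaw": 1,"xyz": [-0.0447,-0.0057,0.34],"rot": [0,0,-0.02]}]}}

```text
clock: 27.75
ee_pos: [0.4952, 0.0083, 0.0529]
orientation: [-0.046, 0.999, 0.0, -0.002]
contact_force: [0.9, 0.1, 0.2]
finger_gap: 0.998
```

Call:
{"name": "send_rows", "arguments": {"commands": [{"jaw": 1,"xyz": [0,0,0.02],"rot": [0,0,0]},{"jaw": 1,"xyz": [0,0,0.04],"rot": [0,0,0]},{"jaw": 1,"xyz": [0,0,0.055],"rot": [0,0,0]},{"jaw": 1,"xyz": [0,0,0.06],"rot": [0,0,0]},{"jaw": 1,"xyz": [0,0,0.06],"rot": [0,0,0]}]}}

```text
clock: 28.25
ee_pos: [0.4976, 0.0085, 0.0206]
orientation: [-0.046, 0.999, -0.0, 0.001]
contact_force: [-0.8, 0.3, 0.4]
finger_gap: 1.0
```

```bash
python3 - <<'E'
from h import *
for i in range(2): viewer.camera('wrist')
go((.497,.0077,.0145),5.2)
E
```

```text
t28.35 pos [0.4979 0.0086 0.021 ] xyz [ 0.0016 -0.0013  0.0108] rot [-0.0003  0.0012  0.0012] mm [ 1.  -0.8  6.5] deg [-0.   0.1  0.1] gap 0.997 F [-0.4  1.1 -1.1] q [-0.14  0.2   2.01  0.    0.93 -1.8 ]
```

Call:
{"name": "send_rows", "arguments": {"commands": [{"jaw": 1,"xyz": [0.0016,-0.001,0.009],"rot": [0,0,0]},{"jaw": 1,"xyz": [0.0016,-0.001,0.009],"rot": [0,0,0]},{"jaw": 1,"xyz": [0.0016,-0.001,0.009],"rot": [0,0,0]},{"jaw": 0,"xyz": [0.0016,-0.001,0.009],"rot": [0,0,0]},{"jaw": 0,"xyz": [0.0016,-0.001,0.009],"rot": [0,0,0]}]}}

```text
clock: 28.85
ee_pos: [0.4961, 0.0079, 0.0147]
orientation: [-0.046, 0.999, -0.0, 0.0]
contact_force: [-0.5, 0.2, 0.1]
finger_gap: 0.692
```

Call:
{"name": "send_rows", "arguments": {"commands": [{"jaw": 0,"xyz": [0,0,0],"rot": [0,0,0]},{"jaw": 0,"xyz": [0,0,0],"rot": [0,0,0]},{"jaw": 0,"xyz": [0,0,0],"rot": [0,0,0]},{"jaw": 0,"xyz": [0,0,0],"rot": [0,0,0]}]}}

```text
clock: 29.25
ee_pos: [0.4961, 0.008, 0.0147]
orientation: [-0.046, 0.999, -0.0, 0.0]
contact_force: [-1.9, 0.1, 3.5]
finger_gap: 0.568
```

```bash
python3 - <<'E'
from h import *
v=View('wrist','w14')
n=(abs(v.P[...,0]-.51)<.08)&(abs(v.P[...,1]-.01)<.05)&(v.hsv[...,0]>40)&(v.hsv[...,0]<85)&(v.hsv[...,1]>80)&(v.P[...,2]<.045)
print(v.rect(n,.028))
a=np.radians(5.2); s,p,R=pose(); d=np.array([-np.cos(a),-np.sin(a)])*.07
go((p[0]+d[0],p[1]+d[1],p[2]+.0005),5.2)
E
```

```text
[(502.1, 9.5, 5.0, 54.3, 49.0)]
t29.30 pos [0.4961 0.0079 0.0147] xyz [ 0.1167  0.0002 -0.0009] rot [-0.      0.0001  0.0011] mm [70.   0.1 -0.5] deg [-0.   0.   0.1] gap 0.567 F [-1.4 -0.8  3.7] q [-0.14  0.21  2.01 -0.    0.92 -1.81]
```

View pics/w14.png

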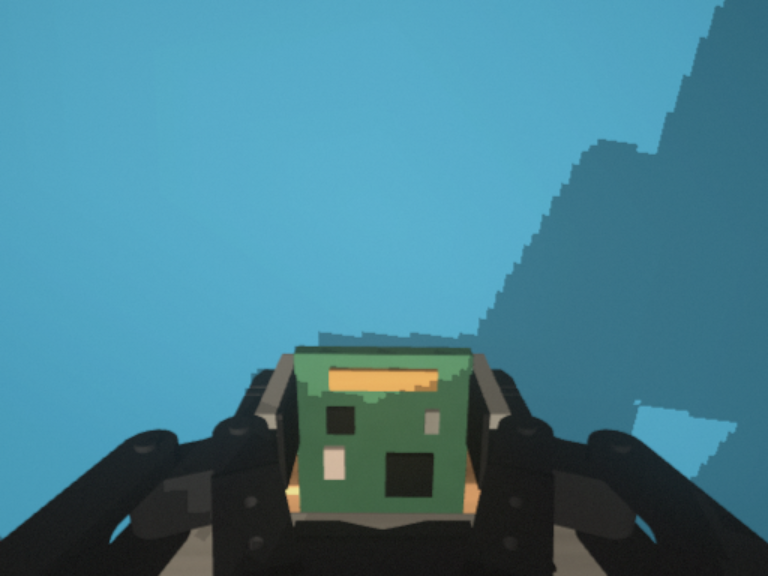

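The board's end is gripped across y, with about 50 mm between the pads. Raise it by half a millimetre and draw it straight out.

Call:
{"name": "send_rows", "arguments": {"commands": [{"jaw": 0,"xyz": [0,0,-0.001],"rot": [0,0,0]},{"jaw": 0,"xyz": [0.008,0,-0.001],"rot": [0,0,0]},{"jaw": 0,"xyz": [0.025,0,-0.001],"rot": [0,0,0]},{"jaw": 0,"xyz": [0.045,0,-0.001],"rot": [0,0,0]},{"jaw": 0,"xyz": [0.065,0,-0.001],"rot": [0,0,0]}]}}

```text
clock: 29.8
ee_pos: [0.4557, 0.0044, 0.0147]
orientation: [-0.046, 0.999, 0.0, -0.001]
contact_force: [-0.9, -0.8, -0.7]
finger_gap: 0.567
```

Call:
{"name": "send_rows", "arguments": {"commands": [{"jaw": 0,"xyz": [0.02,0,0],"rot": [0,0,0]},{"jaw": 0,"xyz": [0.04,0,0],"rot": [0,0,0]},{"jaw": 0,"xyz": [0.055,0,0],"rot": [0,0,0]},{"jaw": 0,"xyz": [0.065,0,0],"rot": [0,0,0]},{"jaw": 0,"xyz": [0.065,0,0],"rot": [0,0,0]}]}}

```text
clock: 30.3
ee_pos: [0.4176, 0.0007, 0.0151]
orientation: [-0.046, 0.999, 0.0, -0.0]
contact_force: [0.6, -0.3, -0.8]
finger_gap: 0.569
```

```bash
python3 - <<'E'
from h import *
t=View('top'); sc=View('scene')
v=View('wrist'); 
cv2.imwrite('pics/c15.png',np.hstack([cv2.resize(t.im[130:260,170:300,::-1],(390,390)),cv2.resize(sc.im[180:310,230:360,::-1],(390,390))]))
H,S=v.hsv[...,0],v.hsv[...,1]; P=v.P; m=(H>40)&(H<85)&(S>80)&(P[...,2]<.06)&(P[...,2]>.01)&(abs(P[...,1]-.01)<.06)
print('board wrist',v.rect(m,.028), np.percentile(P[m][:,2],[5,50,95]))
P=t.P; near=(abs(P[...,0]-.575)<.09)&(abs(P[...,1]-.012)<.09); print('case top-cam',t.rect(near&(P[...,2]>.055),.062))
H,S=t.hsv[...,0],t.hsv[...,1]; print('board top',t.rect((H>40)&(H<85)&(S>80)&(abs(P[...,1])<.08)&(P[...,0]<.54),.028))
go((.41,0,.2),5.2)
E
```

```text
board wrist [(428.6, 2.6, 4.5, 61.2, 49.5)] [0.02569641 0.0273016  0.02826499]
case top-cam [(581.9, 11.6, -85.4, 119.6, 110.5)]
board top [(492.0, 4.3, -88.3, 46.5, 17.4)]
t30.45 pos [0.419  0.0006 0.0155] xyz [ 1.480e-02  3.000e-04 -3.076e-01] rot [-0.0002  0.0007  0.001 ] mm [   8.9    0.2 -184.5] deg [-0.   0.1  0.1] gap 0.564 F [-1.2 -0.1 -0.2] q [-0.19  0.03  2.21  0.    0.9  -1.85]
```

View pics/c15.png

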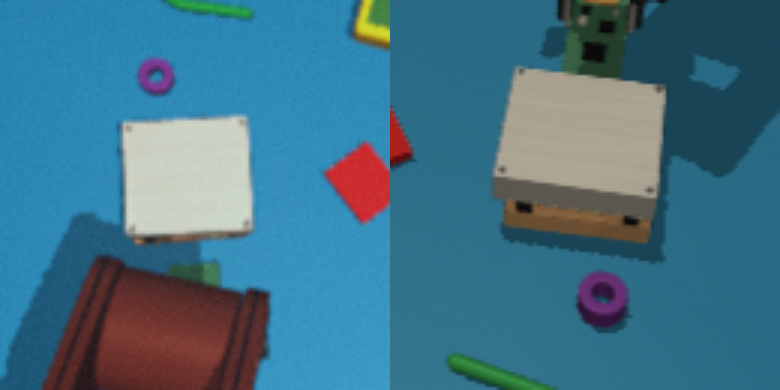

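The case hasn't moved (same top-camera reading as at the start). The board is held level and its far end is clear of the stand. Lift and carry towards the rest.

Call:
{"name": "send_rows", "arguments": {"commands": [{"jaw": 0,"xyz": [0.01,0,0],"rot": [0,0,0]},{"jaw": 0,"xyz": [0.012,0,-0.03],"rot": [0,0,0]},{"jaw": 0,"xyz": [0.012,0,-0.1],"rot": [0,0,0]},{"jaw": 0,"xyz": [0.012,0,-0.16],"rot": [0,0,0]},{"jaw": 0,"xyz": [0.012,0,-0.2],"rot": [0,0,0]}]}}

```text
clock: 30.95
ee_pos: [0.4121, -0.0001, 0.1378]
orientation: [-0.046, 0.999, -0.0, 0.001]
contact_force: [0.5, 0.2, -0.7]
finger_gap: 0.568
```

Call:
{"name": "send_rows", "arguments": {"commands": [{"jaw": 0,"xyz": [-0.02,0.03,0],"rot": [0,0,-0.02]},{"jaw": 0,"xyz": [-0.06,0.08,0],"rot": [0,0,-0.07]},{"jaw": 0,"xyz": [-0.11,0.14,0],"rot": [0,0,-0.13]},{"jaw": 0,"xyz": [-0.16,0.2,0],"rot": [0,0,-0.18]},{"jaw": 0,"xyz": [-0.2,0.25,0],"rot": [0,0,-0.209]}]}}

```text
clock: 31.45
ee_pos: [0.5178, 0.1626, 0.1351]
orientation: [-0.211, 0.978, 0.0, 0.0]
contact_force: [0.3, -1.1, -0.2]
finger_gap: 0.569
```

```bash
python3 - <<'E'
from h import *
for i in range(5): viewer.camera('wrist')
v=View('wrist','w16'); H,S,V=[v.hsv[...,i].astype(int) for i in range(3)]; z=v.P[...,2]; P=v.P
s,p,R=pose()
m=(H>40)&(H<85)&(S>80)&(abs(z-p[2])<.05); print('board z pct',np.percentile(z[m],[5,50,95]),p[2],v.rect(m,np.median(z[m])))
k=m; A=np.c_[P[k][:,:2]-p[:2],np.ones(k.sum())]; print('plane',np.linalg.lstsq(A,P[k][:,2],rcond=None)[0])
print('rest',v.rect((S<80)&(V>100)&(z<.03)&(z>.019),.024,(.627,.272)))
go((.5987,.2607,.08),24)
E
```

```text
board z pct [0.14470086 0.14623971 0.14717845] 0.13464305860776632 [(525.4, 165.8, 23.5, 61.5, 49.5)]
plane [0.02172244 0.0097882  0.14587013]
rest [(600.9, 256.9, 27.0, 13.0, 5.4)]
t31.75 pos [0.516  0.1599 0.1346] xyz [-0.1946  0.0972  0.0908] rot [ 0.     -0.001   0.0009] mm [-116.8   58.3   54.5] deg [ 0.  -0.1  0.1] gap 0.565 F [-0.   0.2 -0.8] q [ 0.15  0.12  1.85 -0.    1.18 -1.84]
```

View pics/w16.png

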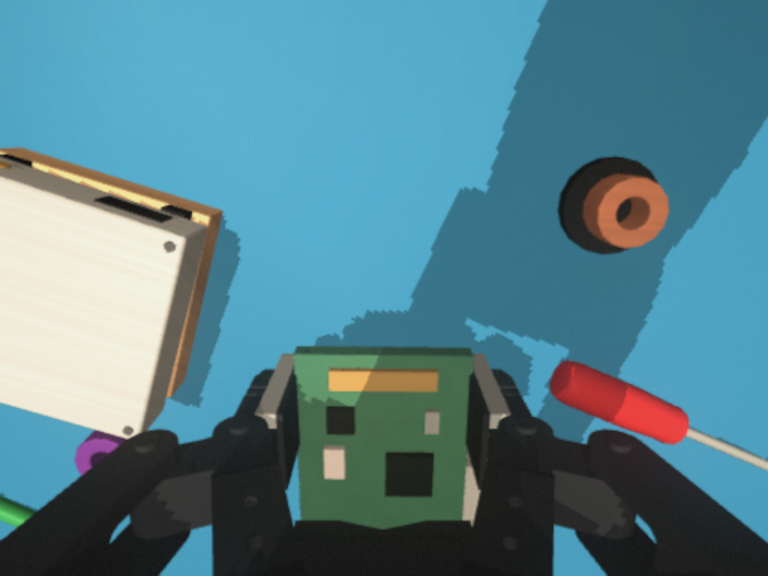

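Board is level and firmly held; its centre is 30 mm ahead of the TCP. I move it above the rest at 24° yaw.

Call:
{"name": "send_rows", "arguments": {"commands": [{"jaw": 0,"xyz": [-0.04,0.02,0],"rot": [0,0,0]},{"jaw": 0,"xyz": [-0.1,0.05,0],"rot": [0,0,0]},{"jaw": 0,"xyz": [-0.16,0.078,0.01],"rot": [0,0,0]},{"jaw": 0,"xyz": [-0.19,0.0925,0.05],"rot": [0,0,0]},{"jaw": 0,"xyz": [-0.196,0.0943,0.1],"rot": [0,0,0]}]}}

```text
clock: 32.25
ee_pos: [0.6038, 0.2611, 0.0769]
orientation: [-0.209, 0.978, 0.0, 0.003]
contact_force: [-0.4, -0.1, -0.6]
finger_gap: 0.57
```

Call:
{"name": "send_rows", "arguments": {"commands": [{"jaw": 0,"xyz": [0,0,0.03],"rot": [0,0,0]},{"jaw": 0,"xyz": [0,0,0.05],"rot": [0,0,0]},{"jaw": 0,"xyz": [0,0,0.06],"rot": [0,0,0]},{"jaw": 0,"xyz": [0,0,0.06],"rot": [0,0,0]},{"jaw": 0,"xyz": [0,0,0.06],"rot": [0,0,0]}]}}

```text
clock: 32.75
ee_pos: [0.6018, 0.2601, 0.0405]
orientation: [-0.209, 0.978, 0.0, 0.001]
contact_force: [0.1, 0.4, -1.5]
finger_gap: 0.565
```

```bash
python3 - <<'E'
from h import *
for i in range(2): viewer.camera('wrist')
sc=View('scene'); t=View('top')
cv2.imwrite('pics/c17.png',np.hstack([cv2.resize(t.im[110:240,90:220,::-1],(390,390)),cv2.resize(sc.im[200:330,330:460,::-1],(390,390))]))
go((.6003,.2595,.019),24)
E
```

```text
t32.95 pos [0.6018 0.2604 0.0404] xyz [ 0.003  -0.0003  0.0357] rot [-0.0002  0.0012  0.0012] mm [ 1.8 -0.2 21.4] deg [-0.   0.1  0.1] gap 0.57 F [-0.2  0.6 -0. ] q [ 0.29  0.49  1.58 -0.    1.07 -1.7 ]
```

View pics/c17.png

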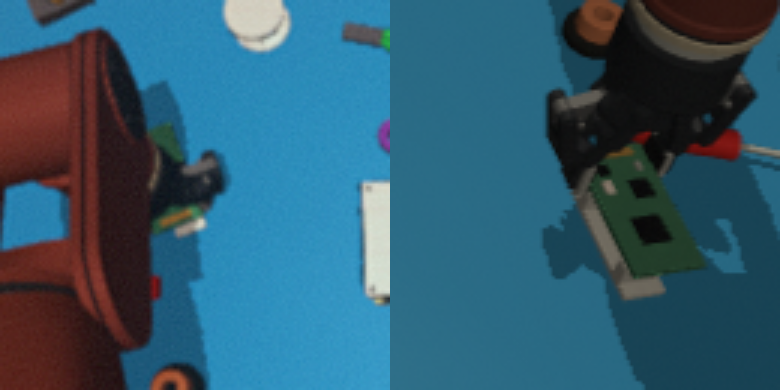

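The board is right above the rest, in line with it. Lower gently.

Call:
{"name": "send_rows", "arguments": {"commands": [{"jaw": 0,"xyz": [0.0028,0,0.01],"rot": [0,0,0.001]},{"jaw": 0,"xyz": [0.0028,0,0.02],"rot": [0,0,0.001]},{"jaw": 0,"xyz": [0.0028,0,0.028],"rot": [0,0,0.001]},{"jaw": 0,"xyz": [0.0028,0,0.032],"rot": [0,0,0.001]},{"jaw": 0,"xyz": [0.0028,0,0.033],"rot": [0,0,0.001]}]}}

```text
clock: 33.45
ee_pos: [0.599, 0.2594, 0.0185]
orientation: [-0.208, 0.978, -0.0, -0.001]
contact_force: [-0.4, -0.2, -1.4]
finger_gap: 0.568
```

Call:
{"name": "send_rows", "arguments": {"commands": [{"jaw": 0,"xyz": [0,0,0.001],"rot": [0,0,0]},{"jaw": 0,"xyz": [0,0,0.002],"rot": [0,0,0]},{"jaw": 0,"xyz": [0,0,0.002],"rot": [0,0,0]},{"jaw": 0,"xyz": [0,0,0.002],"rot": [0,0,0]}]}}

```text
clock: 33.85
ee_pos: [0.5996, 0.2595, 0.0183]
orientation: [-0.208, 0.978, 0.0, 0.0]
contact_force: [0.7, -0.3, -0.2]
finger_gap: 0.567
```

Call:
{"name": "send_rows", "arguments": {"commands": [{"jaw": 0,"xyz": [-0.001,0,0.001],"rot": [0,0,0]},{"jaw": 0,"xyz": [-0.001,0,0.002],"rot": [0,0,0]},{"jaw": 0,"xyz": [-0.001,0,0.002],"rot": [0,0,0]},{"jaw": 0,"xyz": [-0.001,0,0.002],"rot": [0,0,0]}]}}

```text
clock: 34.25
ee_pos: [0.6003, 0.2599, 0.0176]
orientation: [-0.208, 0.978, 0.0, 0.0]
contact_force: [-2.5, -0.9, 6.3]
finger_gap: 0.571
```

Contact at the expected height. Release and rise.

Call:
{"name": "send_rows", "arguments": {"commands": [{"jaw": 0,"xyz": [0,0,-0.0005],"rot": [0,0,0]},{"jaw": 0.62,"xyz": [0,0,-0.0005],"rot": [0,0,0]},{"jaw": 0.75,"xyz": [0,0,-0.0005],"rot": [0,0,0]},{"jaw": 0.75,"xyz": [0,0,-0.0005],"rot": [0,0,0]},{"jaw": 0.75,"xyz": [0,0,-0.0005],"rot": [0,0,0]}]}}

```text
clock: 34.75
ee_pos: [0.5999, 0.2597, 0.017]
orientation: [-0.208, 0.978, -0.0, -0.0]
contact_force: [0.2, 0.1, -0.3]
finger_gap: 0.749
```

Call:
{"name": "send_rows", "arguments": {"commands": [{"jaw": 0.75,"xyz": [0,0,-0.02],"rot": [0,0,0]},{"jaw": 0.75,"xyz": [0,0,-0.08],"rot": [0,0,0]},{"jaw": 0.75,"xyz": [0.04,0,-0.16],"rot": [0,0,0]},{"jaw": 0.9,"xyz": [0.1,0,-0.24],"rot": [0,0,0]},{"jaw": 1,"xyz": [0.12,0,-0.32],"rot": [0,0,0]}]}}

```text
clock: 35.25
ee_pos: [0.5356, 0.2313, 0.1987]
orientation: [-0.208, 0.978, -0.0, -0.001]
contact_force: [0.4, 0.7, 0.1]
finger_gap: 0.998
```

```bash
python3 - <<'E'
from h import *
for i in range(5): viewer.camera('wrist')
v=View('wrist','w18'); H,S,V=[v.hsv[...,i].astype(int) for i in range(3)]; z=v.P[...,2]; P=v.P
n=(abs(P[...,0]-.627)<.07)&(abs(P[...,1]-.272)<.07)
g=n&(z>.022)&(z<.04); g=cv2.morphologyEx(g.astype(np.uint8),cv2.MORPH_OPEN,np.ones((3,3)))>0
print('board',v.rect(g,.030),v.rect(n&(H>40)&(H<85)&(S>80),.030),'z',np.percentile(z[g],[5,50,95]))
k=n&(H>40)&(H<85)&(S>80); print('plane',np.linalg.lstsq(np.c_[P[k][:,:2]-[.627,.273],np.ones(k.sum())],P[k][:,2],rcond=None)[0])
print('rest seen',v.rect(n&(S<80)&(V>90)&(z<.03)&(z>.003),.024))
s,p,R=pose(); print(p,s['clock'])
E
```

```text
board [(628.3, 273.5, 22.8, 101.9, 49.4)] [(628.1, 273.3, 23.3, 101.2, 49.3)] z [0.02810968 0.02944329 0.03174032]
plane [ 0.0036864  -0.00421981  0.02921676]
rest seen [(581.9, 252.7, -65.9, 27.6, 4.4)]
[0.53756951 0.23194781 0.19722665] 35.55
```

The picture limit is reached, so I go by numbers. The board lies level, centred on the rest within 1 mm and 1°. A last numeric check of everything, then hand in.

```bash
python3 - <<'E'
from h import *
for n,off in (('top',(0,0)),('wrist',(0,0))):
    t=View(n); H,S,V=[t.hsv[...,i].astype(int) for i in range(3)]; P=t.P; z=P[...,2]
    def at(x,y,r,lo,hi,h,e=True): return t.rect((np.hypot(P[...,0]-x,P[...,1]-y)<r)&(z>lo)&(z<hi)&e,h)
    print(n,'case',at(.58,.013,.1,.055,.07,.062),'coil',at(.43,.256,.05,.024,.04,.03,(H<16)&(S>90)),'tr',at(.632,-.27,.06,.048,.062,.054),'hs',at(.443,-.265,.07,.033,.05,.04),'board',at(.629,.271,.08,.02,.04,.03,(H>40)&(H<85)&(S>80)))
s=sensors.sense(); print(s['clock'],s['contact_force'],s['joint_velocities'].round(3) if hasattr(s['joint_velocities'],'round') else s['joint_velocities'])
print(job.job_done())
E
```

```text
top case [(581.9, 11.6, -85.4, 119.6, 110.4)] coil [(432.9, 254.3, -85.6, 34.4, 34.3)] tr [(632.4, -270.0, 25.9, 56.1, 44.8)] hs [] board [(652.4, 278.2, 24.1, 53.5, 48.6)]
wrist case [(576.7, 48.6, 5.2, 110.1, 60.6)] coil [(431.0, 257.8, -65.9, 35.2, 33.9)] tr [] hs [] board [(628.2, 273.3, 23.5, 101.2, 49.4)]
35.65 [-0.49465814  0.3835599   0.39137655] [ 0.     0.01  -0.001 -0.001  0.    -0.   ]
the job is handed in; nothing more can be done
None
```

All four parts are on their places, taken off in the order asked, and the case is still on the stand. I handed the job in at 35.7 s with the gripper open, clear of everything and reading no contact force.

| Part | Last check |
|---|---|
| Ring coil | about 1 mm from the centre of the round pad |
| Transformer | about 1 mm (lengthwise) and 2 mm (sideways) from the centre of the small black pad, yaw within 0.5° |
| Heatsink | about 1.5 mm from the centre of the large pad, same yaw |
| Board | level on both bars, about 1 mm from the centre, within 1° of the rest's direction |
| Case | top-camera reading unchanged from the start to within 0.1 mm |

- **Missed in the last check:** the final heatsink detection came back empty in both cameras. I did not track down why, so its figures are from just after I set it down. The transformer was out of the wrist view at the end, and the top camera saw only half the board because the arm was in the way.
- **Camera disagreement:** the top and wrist cameras differ by about 3–5 mm. I relied on the wrist camera, which agreed with the table plane to 0.5 mm, and compared each part with its place in wrist images.
- **Rest position:** I worked out its centre from earlier views, since the board covers it now. The end of the foot that still shows matches to about 1 mm.
- **Not viewed:** I had used up the 16 pictures, so I checked the placed board by numbers only.

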